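Test a lamp canister on the sprung test pad and put it away

TASK

Test the glass lamp canister: hold it square to the sloping deck of the lamp tester and press its brass base, centred, on the black sprung pad until the pad is fully down, keep it there for about a second, and do not force it once the pad has bottomed. Then set the canister down gently, standing upright, in the open drawer of the small chest, let go, and slide the drawer fully shut. Leave the tin, the socket cap and the spanner where they are.

Things in the scene. Friction and masses are not known exactly. Their poses are not given: they have to be found in the camera images.
- canister: Lamp canister, loose, round, 110 mm tall, 0.17 to 0.35 kg: brass base 52 mm diameter (lowest 18 mm), clear glass tube 49 mm diameter with a bulb inside (18 to 76 mm up), black bakelite cap 50 mm diameter (76 to 110 mm up; grip it here). Starts standing on the shelf. Origin: centre of its underside; z is its long axis, towards the cap.
- tester: Lamp tester, a fixed grey desk 150 mm wide; its green deck slopes 35 degrees down towards its front (-x), highest edge about 105 mm above the shelf. Origin on the shelf, below the middle of the deck's surface (62 mm up); x points to its back. A brass collar (80 mm diameter) stands square out of the deck's middle, and the black round sprung pad (66 mm diameter) 13 mm out of the collar.
- deck: Sloping deck plate of the tester, 150 x 150 mm. Origin: middle of its surface; z normal to it, outward (35 degrees from vertical, leaning to the tester's front); y level. Collar and pad stand out of its middle along z. The collar's height differs each time, 6 to 20 mm, and no reading gives it: the free pad's face is 19 to 33 mm from the deck surface. Find it by touch.
- pad (a joint): Travel of the sprung pad along the deck's -z, in m: 0 free (up), 0.012 fully down on a hard stop (0.0105 and more counts as fully down). The spring takes 6 N to start and 12 N fully down; then the force climbs steeply. More than 40 N breaks the canister. The pad springs back when let go.
- cabinet: The small fixed grey drawer chest, 180 deep x 170 wide x 140 mm high. Origin on the shelf, below the middle of the carcass's front; x points to its back, z up. Its one drawer runs out along -x.
- drawer (a joint): How far the drawer is pulled out, in m: 0 shut, 0.15 fully out; starts 0.12 to 0.145. It runs with about 1.5 N of friction and stays where it is left; 6 mm and less count as shut.
- drawer_floor (a point): Middle of the drawer's inner floor, 12 mm above the shelf; moves with the drawer, axes as the chest's. The floor reaches 77 mm from it both ways in x and 69 mm in y. Side and rear walls end 56 mm above the shelf. The chest's ceiling is 133 mm above the shelf, so a standing canister just goes under it.
- drawer_front (a point): Middle of the outer face of the drawer's green front panel, 100 mm above the shelf; axes as the chest's. Panel 12 mm thick, 170 wide, 4 to 140 mm above the shelf; a brass pull stands 10 mm out of it at 39 to 53 mm height. Shut, the face lies 12 mm in front of the chest's origin. The open drawer takes the canister 45 to 80 mm (its centre) behind this face. Push here to shut it.
- tin: Bystander: open grey steel tin, 85 x 115 x 45 mm, holding three glass bulbs up to 64 mm high; leave alone. Origin: centre of its underside.
- socket_cap: Bystander: black bakelite socket cap, 60 mm diameter, 36 mm high; leave alone. Origin: centre of its underside.
- spanner: Bystander: brass spanner, 150 mm long, lying flat nearest the robot; leave alone. Origin at its underside, x along its length.
Things that resemble listed ones, but are neither listed nor needed, are in the scene too. Leave any red look-alike of the canister alone. What is shaped like the tester but blue is not meant.

How it is judged:
By the outcome, as a careful person would: the job done as asked, in the order asked, and still so for the second after the job is handed in, with the robot touching nothing.
It also fails if it takes over 67 s, if anything falls off the work surface, if the arm or the gripper's body presses on something with over 40 N, if the wrist force passes 120 N, or if a joint passes its speed limit or range.

ROBOT

A 6-joint arm with a two-finger parallel gripper is mounted at the origin on the work surface. World frame = base frame: x ahead of the robot, y to its left, z up, the work surface at z = 0. Lengths are in m, angles in rad, forces in N, time in s.
With the tool pointing down it reaches from about 0.275 to 0.825 m from the base axis. Payload 5.2 kg.
Tool frame: the origin (TCP) lies on the centre line of the jaws, within the pads' length; the fingertips stand 8 mm ahead of it and the grasp point (between the pads) lies 11 mm behind it (arm.tip_reach is the distance from the TCP to the fingertips, in m); x points along the fingers, y is the direction in which the jaws open and shut, and the axes are right-handed (so a half turn about x gives the same grasp; the last joint's range is limited). The gripper opens to 93 mm and grips with 3 to 60 N. Pads are 15 mm wide; open, the fingers measure 128 mm over their backs; the gripper's body (75 mm by 188 mm) begins 65 mm behind the grasp point.
Start: joints at [-1.469, 0.259, 1.535, -0, 1.348, -0.203], TCP at [0.165, -0.525, 0.193] pointing down, gripper open.
Joint ranges: [-3.14, 3.14], [-0.91, 2.08], [0.19, 2.58], [-1.22, 4.36], [0.22, 2.71], [-3.12, 3.12]. Speed limits (rad/s): [2.57, 2.57, 3.14, 3.14, 3.14, 3.14].

INTERFACE

Orientations are given as a unit quaternion [w, x, y, z].
In Python, from plant import monitor, eyes, order, arm gives the robot as it stands. The module is installed in compiled form; this text tells all that it offers.
- The arm moves only by the shell command python3 -m pendant 'ROWS' [FORCE]. ROWS is JSON, one flat list of numbers, 5 for each row, row after row: the gripper's target within -1 to 1 (fully open at 1, half-way at 0, shut at -1), then the shift along the tool's x, y, z in cm, then the turn about the tool's x in degrees. A call has exactly 8 rows; each row is the pose to reach, as a shift and turn from the pose commanded when the call began, along the tool's axes at that moment; what a row does not reach only later rows make up. A row lasts 1/8 s, in which the tool goes at most 62.5 mm and 10.7 degrees, less where a joint would pass 70% of its speed; a pose out of reach is approached as far as the arm can. A call with a gripper value outside its range is refused whole. The fingers move at their own pace and stop on an object; FORCE is the grip in N (left out, the last holds). Time passes only in rows, so rows that repeat a pose let the fingers close, or fill a call up. It gives the time, the measured TCP pose, the force and the opening at its end, in the units of the state.
- monitor.get_obs(): the state, without advancing time (a new reading comes with each control period).
- eyes.capture(name): name is "scene" or "side" or "wrist"; returns a dict with "image" (480x640x3 uint8, red, green, blue), "fx", "fy", "cx", "cy" (pixels), "k1" (the pictures are not rectified: a ray, as slopes to the right and down, at radius r is drawn at 1 + k1 r^2 times it, then the intrinsics apply), "world_to_cam" (4x4, takes a point from world to camera coordinates); the wrist camera has in their place "hand_eye" (4x4, takes a point from camera to tool coordinates, whose origin is the TCP and whose axes are the tool frame's). Camera axes: x right, y down, z forward; pixel columns grow to the right and rows downward; lengths in m; the calibration is good to about 2 mm. A picture is of the moment at which its call begins: read the wrist's pose just before it. There is no depth.
- order.finish_job(): hands the job in, once; it reports no verdict.
The state is a dict: "t": time; "q": joint angles; "joint_velocities": joint speeds; "effort": joint torques, N m; "position": TCP position; "tool_rot": TCP orientation; "force": force on the tool from outside, world axes, zero at the start; "ft_torque": the same for the moment, N m; "grip_width": finger opening in m.
Only numpy, scipy, OpenCV 4.12 (cv2) and the standard library are available. Lean on these libraries where they do the work, as an engineer would, in place of code of your own. Each camera call takes 0.05 s, during which the arm holds its last target. There are 200 camera calls.

## Working session

There is one attempt and no reset: what is moved stays moved. The work goes in short steps, Python scripts to look and compute and a shell command to move; the robot and the scene stay as the last step left them, time stands still between calls to the robot, and variables do not carry over. Pictures are saved under pics/ and viewed, about 8 in all and at most 12, crops included, and the job is handed in when it is done.

```bash
mkdir -p pics; ls; python3 - <<'E'
from plant import monitor, eyes, order, arm
import cv2,json
o=monitor.get_obs();print(o)
for n in("scene","side","wrist"):
    c=eyes.capture(n);cv2.imwrite(f"pics/{n}0.png",c["image"][:,:,::-1])
    print(n,{k:(v.tolist() if hasattr(v,'tolist') else v) for k,v in c.items() if k!="image"})
E
```

```text
pics
{'t': 0.0, 'q': array([-1.46877207e+00,  2.59369403e-01,  1.53605027e+00,  1.68466546e-05,
        1.34797725e+00, -2.02844800e-01]), 'joint_velocities': array([ 0.00159523,  0.0012907 , -0.0002804 , -0.00153089, -0.00034153,
        0.00158278]), 'effort': array([-1.48198433e-04, -4.37309682e+01, -2.83999622e+01,  7.17393123e-02,
        4.09601256e-02, -1.41301862e-04]), 'position': array([ 0.16503849, -0.52405717,  0.1917167 ]), 'tool_rot': array([ 0.10673239,  0.69894527,  0.108006  , -0.69886938]), 'force': array([0.52314522, 0.61352465, 0.56163853]), 'ft_torque': array([ 0.02368645, -0.05526166,  0.00252148]), 'grip_width': 0.09323550056081335}
scene {'fx': 438.8790694315559, 'fy': 438.8790694315559, 'cx': 319.5639420078564, 'cy': 239.16351598671565, 'k1': 0.024161705137924327, 'world_to_cam': [[0.26863979109438024, 0.9630952434952048, -0.016739611634678984, -0.16682935879092947], [0.7518788647213075, -0.2205237313404338, -0.621327173638084, -0.3432934945215024], [-0.602088727204027, 0.15432704193563856, -0.7833724074163132, 1.3010108105282017], [0.0, 0.0, 0.0, 1.0]]}
side
[... 173 characters left out ...]
008076557449805101, 0.01881821672111557, 0.5381167418113569], [-0.020255350482828748, 0.5252203223341494, -0.8507251811155174, 0.10318470740614957], [-0.0030127790527428775, -0.8509279536053405, -0.5252737771252313, 0.9285137084226515], [0.0, 0.0, 0.0, 1.0]]}
wrist {'fx': 400.0769178172407, 'fy': 400.0769178172407, 'cx': 314.7758288593136, 'cy': 242.05271950482597, 'k1': -0.05661592363588528, 'hand_eye': [[0.0007089165475461289, -0.25734842353434373, 0.9663184187118211, -0.19208058890282725], [0.9999997175454606, 0.00042372114194273757, -0.0006207812743670467, 0.001372484832071419], [-0.00024969246153902557, 0.966318585852916, 0.2573486512280426, -0.07183284792386155], [0.0, 0.0, 0.0, 1.0]]}
```

View pics/scene0.png

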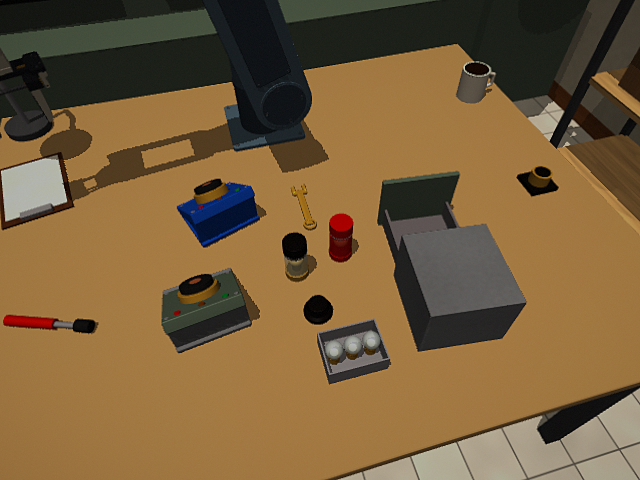

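View pics/side0.png

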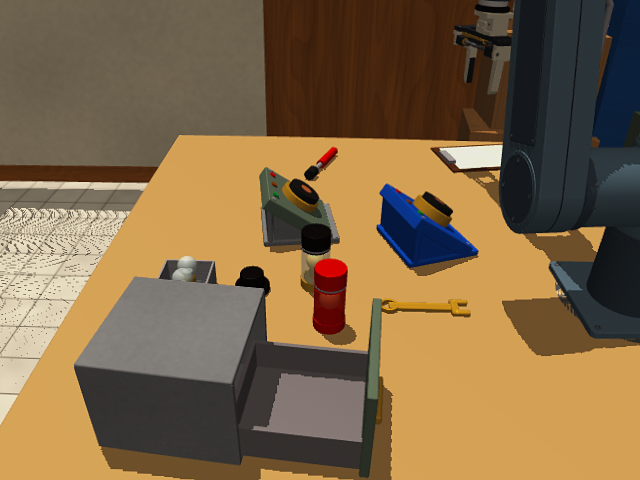

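Scene picture: the clear canister with black cap is at about (295,257), with a red look-alike at (341,237). The grey-green tester is at (205,310), with a blue decoy at (217,210). The chest with its open drawer is at (450,270). Side picture: the canister is at (316,255), the tester at (295,205) and the drawer at (310,400). The canister that fits is the clear glass one with the black cap, and the tester is the grey one. I'll confirm both in enlarged crops.

```bash
cat > h.py <<'E'
import numpy as np, cv2
from plant import monitor, eyes
from scipy.spatial.transform import Rotation as R
def tcp(o=None):
    o=o or monitor.get_obs(); T=np.eye(4); w,x,y,z=o["tool_rot"]; T[:3,:3]=R.from_quat([x,y,z,w]).as_matrix(); T[:3,3]=o["position"]; return T
def cam(n):
    T=tcp() if n=="wrist" else None
    c=eyes.capture(n); c["c2w"]=T@c["hand_eye"] if n=="wrist" else np.linalg.inv(np.array(c["world_to_cam"])); return c
def ray(c,p):
    d=np.array([(p[0]-c["cx"])/c["fx"],(p[1]-c["cy"])/c["fy"]]); u=d.copy()
    for _ in range(20): u=d/(1+c["k1"]*(u@u))
    M=np.array(c["c2w"]); v=M[:3,:3]@np.r_[u,1]; return M[:3,3],v/np.linalg.norm(v)
def atz(c,p,z):
    o,v=ray(c,p); return o+v*(z-o[2])/v[2]
def tri(*cp):
    A=np.zeros((3,3));b=np.zeros(3)
    for c,p in cp:
        o,v=ray(c,p);P=np.eye(3)-np.outer(v,v);A+=P;b+=P@o
    X=np.linalg.solve(A,b); return X,[round(1e3*np.linalg.norm(np.cross(X-ray(c,p)[0],ray(c,p)[1])),1) for c,p in cp]
def proj(c,X):
    u=np.linalg.inv(c["c2w"])@np.r_[X,1]; u=u[:2]/u[2]; u=u*(1+c["k1"]*(u@u)); return np.array([c["cx"]+c["fx"]*u[0],c["cy"]+c["fy"]*u[1]])
def crop(c,x,y,w,h,s,name):
    im=cv2.resize(c["image"][y:y+h,x:x+w,::-1],None,fx=s,fy=s,interpolation=cv2.INTER_CUBIC)
    for i in range(0,w,20): cv2.line(im,(int(i*s),0),(int(i*s),6),(255,0,255),1); cv2.putText(im,str(x+i),(int(i*s)+2,14),0,.35,(255,0,255),1) if i%40==0 else 0
    for i in range(0,h,20): cv2.line(im,(0,int(i*s)),(6,int(i*s)),(255,0,255),1); cv2.putText(im,str(y+i),(8,int(i*s)+4),0,.35,(255,0,255),1) if i%40==0 else 0
    cv2.imwrite("pics/"+name+".png",im)
E
python3 - <<'E'
from h import *
crop(cam("scene"),150,160,380,220,2.1,"scene1")
crop(cam("side"),70,160,400,300,2,"side1")
E
```

```text
(no output)
```

View pics/scene1.png

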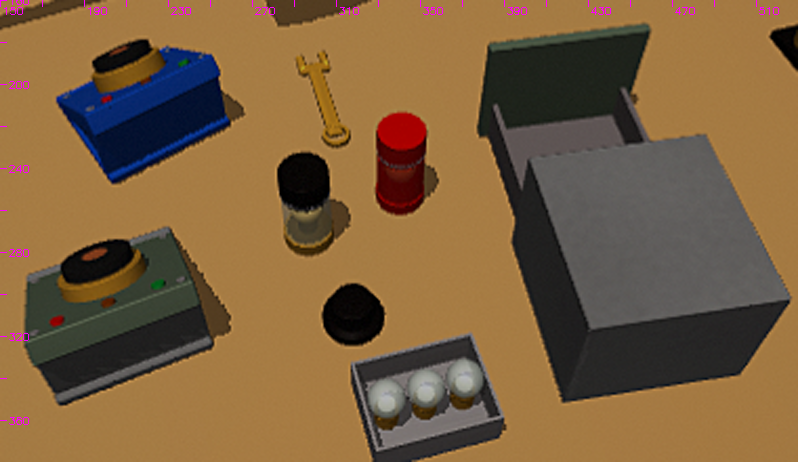

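View pics/side1.png

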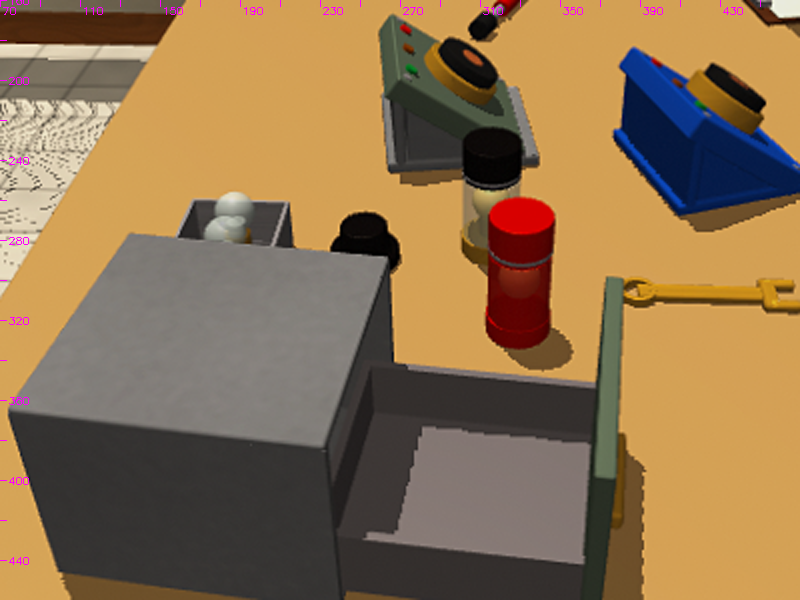

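The crops confirm it: the clear glass canister is at scene crop (303,200) and the grey-green tester at (100,290). The red canister and the blue tester are the decoys. Next I triangulate the key points.

```bash
python3 - <<'E'
from h import *
np.set_printoptions(precision=4,suppress=True)
S=cam("scene");D=cam("side")
s=lambda u,v:(150+u/2.1,160+v/2.1)
d=lambda u,v:(70+u/2,160+v/2)
P={}
for n,a,b in [("captop",(303,168),(492,139)),("pad",(97,260),(469,65)),("hiA",(28,340),(390,17)),("hiB",(193,290),(398,95)),
 ("chFR",(528,160),(390,258)),("chFL",(707,135),(325,447)),("chBL",(790,297),(10,410)),("chBR",(590,328),(130,235)),
 ("drR",(491,44),(622,279)),("drL",(648,25),(614,476)),("redtop",(402,130),(521,213)),("sock",(353,300),(365,225))]:
    P[n],e=tri((S,s(*a)),(D,d(*b))); print(n,P[n],e)
print("base",atz(S,s(309,239),0), "lowA",atz(S,s(60,403),0),"lowB",atz(S,s(212,343),0))
def yaw(v): return np.degrees(np.arctan2(v[1],v[0]))
print("tester yaw",yaw(P["hiB"]-P["hiA"])-90, "base edge", yaw(atz(S,s(212,343),0)-atz(S,s(60,403),0))-90)
print("chest", yaw(P["chFL"]-P["chFR"])-90, yaw(P["chBL"]-P["chBR"])-90,yaw(P["chBL"]-P["chFL"]),yaw(P["chBR"]-P["chFR"]),"dr",yaw(P["drL"]-P["drR"])-90)
T=tcp();print(T)
E
```

```text
captop [ 0.5429 -0.029   0.1121] [np.float64(0.1), np.float64(0.1)]
pad [ 0.5674 -0.2351  0.0766] [np.float64(0.0), np.float64(0.0)]
hiA [ 0.6509 -0.2947  0.1014] [np.float64(1.0), np.float64(1.0)]
hiB [ 0.6311 -0.1533  0.0853] [np.float64(0.8), np.float64(0.8)]
chFR [0.6096 0.1698 0.1359] [np.float64(1.4), np.float64(1.4)]
chFL [0.6294 0.3397 0.138 ] [np.float64(2.1), np.float64(2.1)]
chBL [0.8055 0.3185 0.1377] [np.float64(0.5), np.float64(0.5)]
chBR [0.787  0.1512 0.1371] [np.float64(0.3), np.float64(0.3)]
drR [0.4586 0.1906 0.1384] [np.float64(1.3), np.float64(1.3)]
drL [0.4781 0.3559 0.1381] [np.float64(1.8), np.float64(1.8)]
redtop [0.521  0.0764 0.1101] [np.float64(1.1), np.float64(1.1)]
sock [ 0.6503 -0.0114  0.0344] [np.float64(1.2), np.float64(1.2)]
base [ 0.5488 -0.0311  0.    ] lowA [ 0.6614 -0.296   0.    ] lowB [ 0.6399 -0.15    0.    ]
tester yaw 7.95951648320775 base edge 8.364555827201727
chest -6.647372838197228 -6.311480439994938 -6.875267109654074 -5.9968858642060745 dr -6.717522704575103
[[-0.      0.3001 -0.9539  0.1651]
 [ 0.0004 -0.9539 -0.3001 -0.5245]
 [-1.     -0.0004 -0.0001  0.1924]
 [ 0.      0.      0.      1.    ]]
```

```bash
python3 -m pendant '[1,0,-3.6,-5.1,1, 1,0,-8,-11.4,4, 1,0,-12.3,-17.5,9, 1,0,-16.6,-23.7,9, 1,0,-20.9,-29.8,9, 1,0,-25.1,-35.8,9, 1,0,-29.2,-41.7,9, 1,0,-32.8,-46.8,9]'; python3 - <<'E'
from h import *
np.set_printoptions(precision=4,suppress=True)
print(tcp(),monitor.get_obs()["force"])
E
```

```text
t: 1.35
position: [0.4707, -0.1264, 0.1929]
tool_rot: [0.052, 0.705, 0.052, -0.705]
force: [-0.0, -1.1, -0.4]
grip_width: 0.0928
[[ 0.0009  0.1472 -0.9891  0.4707]
 [-0.0007 -0.9891 -0.1472 -0.1264]
 [-1.      0.0008 -0.0008  0.1929]
 [ 0.      0.      0.      1.    ]] [-0.0351 -1.0882 -0.4078]
```

```bash
python3 - <<'E'
from h import *
np.set_printoptions(precision=4,suppress=True)
c=cam("wrist");c=cam("wrist");T=tcp();print(T[:3,3],monitor.get_obs()["joint_velocities"])
c=cam("wrist");cv2.imwrite("pics/w1.png",c["image"][:,:,::-1])
print("pred cap",proj(c,[.5435,-.029,.11]),proj(c,[.547,-.03,0]))
E
```

```text
[ 0.4722 -0.1229  0.1927] [-0.0996 -0.014   0.0246 -0.0617  0.0035 -0.0878]
pred cap [190.1717 116.6844] [227.5468 118.5869]
```

View pics/w1.png

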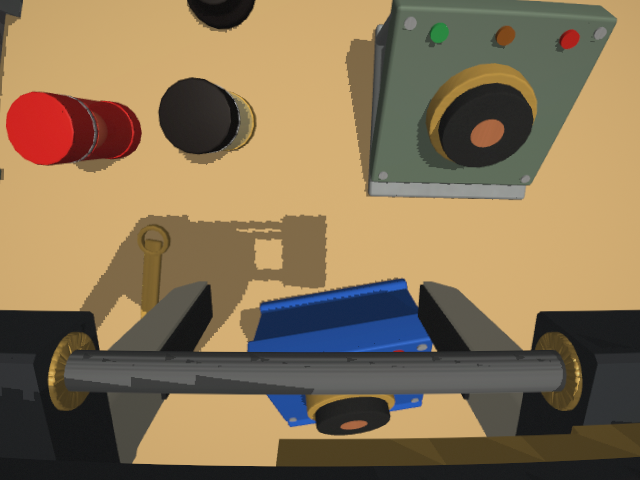

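The wrist picture shows the canister cap at (196,115) beside the red one at (45,128). The pad's orange centre is at (487,133), and the deck screws are at (410,23), (600,33), (383,176) and (526,180).

```bash
python3 - <<'E'
from h import *
np.set_printoptions(precision=4,suppress=True)
S=cam("scene");D=cam("side");W=cam("wrist")
s=lambda u,v:(150+u/2.1,160+v/2.1)
d=lambda u,v:(70+u/2,160+v/2)
print("pose",tcp()[:3,3])
print("cap",atz(W,(196,115),.11),tri((S,s(303,168)),(D,d(492,139)),(W,(196,115))))
print("pad",tri((S,s(93,255)),(D,d(476,59)),(W,(487,133))),[atz(W,(487,133),z)[:2] for z in(.0775,.082,.089)])
y=lambda a,b,z:np.degrees(np.arctan2(*(atz(W,a,z)-atz(W,b,z))[[1,0]]))-90
print("yaw",y((410,23),(600,33),.099),y((439,33),(570,39),.095),y((383,176),(526,180),.025))
for p,z in(((410,23),.099),((600,33),.099),((383,176),.025),((526,180),.025)):print(atz(W,p,z))
E
```

```text
pose [ 0.469  -0.1288  0.1925]
cap [ 0.5425 -0.0388  0.11  ] (array([ 0.5423, -0.0335,  0.1092]), [np.float64(4.9), np.float64(0.5), np.float64(4.8)])
pad (array([ 0.5619, -0.2408,  0.0808]), [np.float64(3.5), np.float64(1.4), np.float64(3.5)]) [array([ 0.5627, -0.2459]), array([ 0.5624, -0.244 ]), array([ 0.5619, -0.2411])]
yaw 7.541757315045359 7.8003848635628685 7.3654454963117075
[ 0.6218 -0.1695  0.099 ]
[ 0.6389 -0.2989  0.099 ]
[ 0.5153 -0.1839  0.025 ]
[ 0.532  -0.3137  0.025 ]
```

```bash
python3 -m pendant '[1,0,-3,-3,1, 1,0,-6,-6,1, 1,0,-8.4,-8.7,1, 1,0,-8.4,-8.7,1, 1,0,-8.4,-8.7,1, 1,0,-8.4,-8.7,1, 1,0,-8.4,-8.7,1, 1,0,-8.4,-8.7,1]'; python3 - <<'E'
from h import *
np.set_printoptions(precision=4,suppress=True)
c=cam("wrist");T=tcp();print(T[:3,3],T[:3,1],monitor.get_obs()["joint_velocities"])
cv2.imwrite("pics/w2.png",c["image"][:,:,::-1])
print("pred cap",proj(c,[.543,-.033,.11]),[proj(c,[T[0,3],T[1,3],.11])])
g=cv2.cvtColor(c["image"],cv2.COLOR_RGB2GRAY)
m=(g<45).astype(np.uint8);n,l,st,ce=cv2.connectedComponentsWithStats(m)
for i in range(1,n):
    if st[i,4]>800: print(st[i],ce[i])
E
```

```text
t: 2.65
position: [0.543, -0.0327, 0.1927]
tool_rot: [0.046, 0.706, 0.046, -0.706]
force: [0.3, 0.2, 0.7]
grip_width: 0.0933
[ 0.5431 -0.0326  0.1927] [ 0.1294 -0.9916  0.0001] [ 0.0059  0.0016 -0.0014 -0.      0.001  -0.0013]
pred cap [313.666  240.5716] [array([313.1021, 240.4095])]
[ 275   56   66   70 1969] [307.8908  93.4281]
[ 175  195   53   57 1093] [207.043  216.7685]
[ 525  196   91   65 3839] [569.4241 227.3709]
[ 278  199   68   72 3784] [311.5143 234.9709]
[    0   285   640   195 33504] [285.644  403.2253]
[ 342  394  127   32 2420] [393.4764 405.1496]
```

View pics/w2.png

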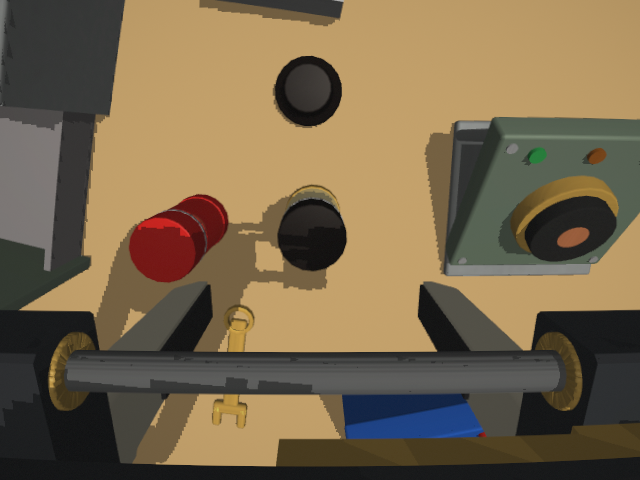

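The canister is centred between the jaws at pixel (312,237), about 2 mm from the prediction. I descend and grip lightly.

```bash
python3 -m pendant '[1,3,-0.1,-0.2,0, 1,7,-0.1,-0.2,0, 1,10,-0.1,-0.2,0, 1,10.6,-0.1,-0.2,0, -0.2,10.6,-0.1,-0.2,0, -0.2,10.6,-0.1,-0.2,0, -0.2,10.6,-0.1,-0.2,0, -0.2,10.6,-0.1,-0.2,0]' 6; python3 - <<'E'
from h import *
np.set_printoptions(precision=4,suppress=True)
c=cam("wrist");c=cam("side");o=monitor.get_obs();T=tcp();print(T[:3,3],T[:3,1],o["force"],o["ft_torque"],o["grip_width"])
print(atz(cam("wrist"),(0,0),0)[:0])
E
```

```text
t: 3.7
position: [0.5455, -0.0311, 0.0873]
tool_rot: [0.046, 0.706, 0.046, -0.705]
force: [-0.9, 0.0, -0.2]
grip_width: 0.0574
[ 0.5452 -0.031   0.0869] [ 0.1299 -0.9915  0.0003] [ 0.719  -0.4336  0.6273] [-0.0099  0.0179  0.0565] 0.04957706025336039
[]
```

```bash
python3 -m pendant '[-0.2,-0.1,0,0.9,0, -0.2,-0.2,0,1.7,0, -0.2,-0.25,0,2.6,0, -0.2,-0.2,0,3.5,0, -0.2,-0.1,0,4.4,0, -0.2,0.1,0,5.3,0, -0.2,0.4,0,6.1,0, -0.2,0.4,0,6.1,0]' 6; python3 - <<'E'
from h import *
np.set_printoptions(precision=4,suppress=True)
c=cam("wrist");o=monitor.get_obs();T=tcp();print(T[:3,3],T[:3,1],o["force"],o["ft_torque"],o["grip_width"])
s=cam("side")
a=s["image"][130:370,250:450,::-1];b=c["image"][150:420,150:470,::-1]
a=cv2.resize(a,(500,600),interpolation=2);b=cv2.resize(b,(300,253))
im=np.zeros((600,800,3),np.uint8);im[:,:500]=a;im[:253,500:]=b;cv2.imwrite("pics/tilt1.png",im)
E
```

```text
t: 4.85
position: [0.4837, -0.0388, 0.0822]
tool_rot: [-0.046, -0.705, -0.046, 0.706]
force: [-0.8, -0.8, -0.1]
grip_width: 0.0373
[ 0.4844 -0.0389  0.0825] [ 0.1296 -0.9916 -0.0001] [ 0.3698 -0.9462  0.4951] [-0.0439  0.0099 -0.0618] 0.03717286297060239
```

View pics/tilt1.png

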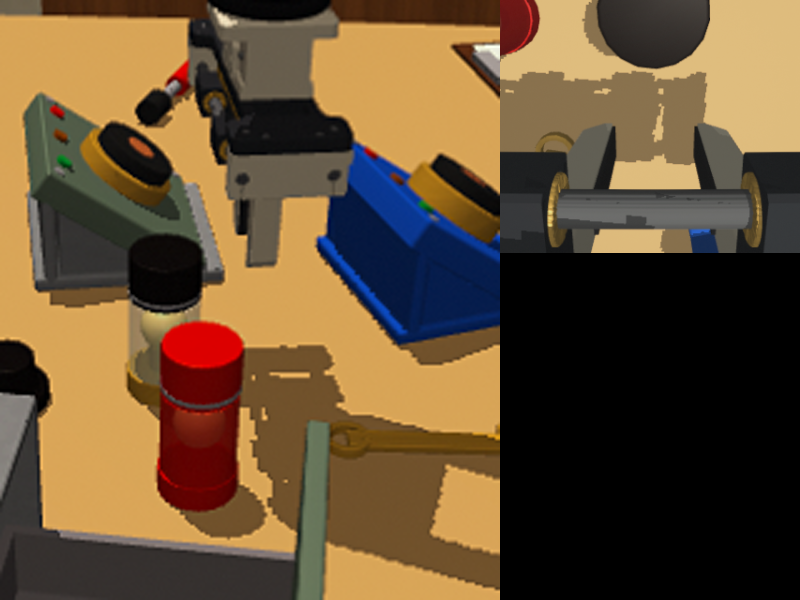

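The jaws slid off without tilting the canister. It still stands where it was, with its cap at side pixel (316,230). The grip had not built up yet. I return, close fully and wait, then tilt.

```bash
python3 -m pendant '[1,-0.4,0,0,0, 1,-0.4,0,0,0, 1,-0.4,0,0,0, 1,-0.4,0,0,0, 1,-0.4,0,-2,0, 1,-0.4,0,-4,0, 1,-0.4,0,-6.1,0, 1,-0.4,0,-6.1,0]' 12;  python3 -m pendant '[-1,0,0,0,0, -1,0,0,0,0, -1,0,0,0,0, -1,0,0,0,0, -1,0,0,0,0, -1,0,0,0,0, -1,0,0,0,0, -1,0,0,0,0]' 12; python3 - <<'E'
from h import *
np.set_printoptions(precision=4,suppress=True)
c=cam("wrist");T=tcp();print(T[:3,3])
g=cv2.cvtColor(c["image"],cv2.COLOR_RGB2GRAY);cv2.imwrite("pics/w3.png",c["image"][:,:,::-1])
E
```

```text
t: 5.95
position: [0.546, -0.0309, 0.0863]
tool_rot: [0.046, 0.706, 0.046, -0.705]
force: [-0.8, -0.3, 0.1]
grip_width: 0.0932
t: 6.95
position: [0.545, -0.031, 0.0865]
tool_rot: [-0.046, -0.706, -0.046, 0.706]
force: [-0.2, -0.3, 0.5]
grip_width: 0.0177
[ 0.5451 -0.0309  0.0865]
```

```bash
python3 - <<'E'
from h import *
s=cam("side");c=cam("wrist");k=cam("scene")
im=np.zeros((600,800,3),np.uint8)
im[:,:400]=cv2.resize(s["image"][180:330,270:370,::-1],(400,600),interpolation=2)
im[:300,400:]=cv2.resize(c["image"][:,:,::-1],(400,300),interpolation=3)
im[300:,400:]=cv2.resize(k["image"][180:330,220:420,::-1],(400,300),interpolation=2);cv2.imwrite("pics/c4.png",im)
E
```

```text
(no output)
```

View pics/c4.png

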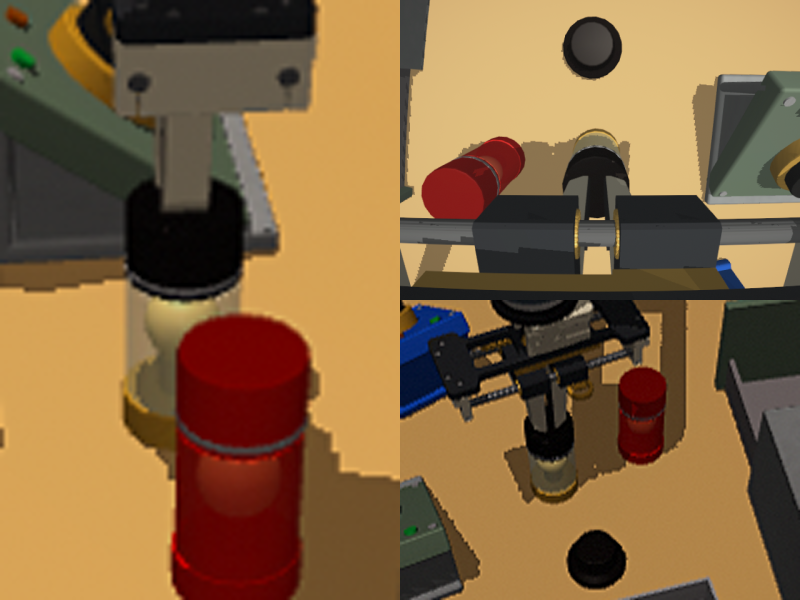

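```bash
python3 - <<'E'
from h import *
from plant import arm
np.set_printoptions(precision=4,suppress=True)
o=monitor.get_obs();T=tcp();print(T,o["grip_width"],o["q"],o["force"],[a for a in dir(arm) if a[0]!='_'],arm.tip_reach)
S=cam("scene");D=cam("side");W=cam("wrist")
for n,X in(("tip",T[:3,3]+T[:3,0]*.008),("tip L",T[:3,3]+T[:3,0]*.008-T[:3,1]*.015),("tcp",T[:3,3]),("grasp",T[:3,3]-T[:3,0]*.011),("captop",[.545,-.031,.11])):
    a,b,c=proj(S,X),proj(D,X),proj(W,X); print(n,(b-[270,180])*4,c/1.6+[400,0],(a-[220,180])*2+[400,300])
E
```

```text
[[-0.      0.1299 -0.9915  0.5451]
 [-0.     -0.9915 -0.1299 -0.031 ]
 [-1.      0.      0.      0.0866]
 [ 0.      0.      0.      1.    ]] 0.0026032621164656486 [-0.2611  0.3456  1.6908 -0.      1.1052  1.1794] [0.3749 0.6348 0.0785] ['Unreachable', 'tip_reach'] 0.008
tip [177.329  264.1788] [595.4157 172.667 ] [549.2096 442.098 ]
tip L [181.5548 283.3539] [577.7278 172.651 ] [562.7142 437.4291]
tcp [177.631  248.0698] [595.3573 175.9953] [548.7319 437.4167]
grasp [178.0511 225.6746] [595.2694 181.0031] [548.0641 430.8725]
captop [178.6726 199.9479] [595.1866 187.4499] [547.2513 423.2747]
```

The fingers seem to end about 20–25 mm higher than the reading implies, so they shut above the cap. I check the wrist pose with a PnP fit against the triangulated points.

```bash
python3 - <<'E'
from h import *
np.set_printoptions(precision=4,suppress=True)
S=cam("scene");D=cam("side");W=cam("wrist")
s=lambda u,v:(150+u/2.1,160+v/2.1)
d=lambda u,v:(70+u/2,160+v/2)
L=[((303,168),(492,139),(312,237)),((402,130),(521,213),(165,248)),((353,300),(365,225),(307,88)),((93,255),(476,59),(573,237)),((158,285),(411,70),(537,156)),((108,302),(408,48),(597,156))]
X=[];p=[]
T=np.eye(4);T[:3,0]=[0,0,-1];T[:3,1]=[.1294,-.9916,0];T[:3,2]=[-.9916,-.1294,0];T[:3,3]=[.5431,-.0326,.1927]
W["c2w"]=T@W["hand_eye"]
for a,b,c in L:
    x,e=tri((S,s(*a)),(D,d(*b)));X.append(x);p.append(c);print(x,np.round(e,4),"seen",c,"pred",proj(W,x))
from scipy.optimize import least_squares
def f(q):
    U=np.eye(4);U[:3,:3]=R.from_rotvec(q[3:]).as_matrix();U[:3,3]=q[:3]
    V=T.copy();V[:3,3]+=q[:3];V[:3,:3]=U[:3,:3]@T[:3,:3]
    C=dict(W);C["c2w"]=V@W["hand_eye"];return np.ravel([proj(C,x)-c for x,c in zip(X,p)])
r=least_squares(f,np.zeros(6));print("6dof",r.x,r.fun)
r=least_squares(lambda q:f(np.r_[q,0,0,0]),np.zeros(3));print("3dof",r.x,r.fun)
# tip of near finger in tilt1 / c4
print("tilt1 tip", tri((D,(354.8,236)))[0] if 0 else proj(D,[.4844,-.0389+.018,.0745]), "seen 354.8,236", proj(D,[.4844,-.0389+.03,.1045]))
E
```

```text
[ 0.5429 -0.029   0.1121] [0.1 0.1] seen (312, 237) pred [308.1889 240.9241]
[0.521  0.0764 0.1101] [1.1 1.1] seen (165, 248) pred [159.4869 250.9445]
[ 0.6503 -0.0114  0.0344] [1.2 1.2] seen (307, 88) pred [304.9731  90.1737]
[ 0.5618 -0.2382  0.0807] [1.7 1.7] seen (573, 237) pred [569.6536 241.1106]
[ 0.6221 -0.1825  0.0958] [0.8 0.8] seen (537, 156) pred [533.7908 156.4779]
[ 0.6283 -0.227   0.0975] [0.8 0.8] seen (597, 156) pred [594.441  157.1009]
6dof [-0.0002  0.0019  0.0032  0.0055  0.014  -0.0009] [-0.1836  1.298  -0.1381  0.0409  1.6049 -0.2502 -1.0747  1.5311 -0.3902
 -1.5906  0.274  -0.9418]
3dof [-0.002   0.0028  0.0019] [ 0.4522  1.0698 -0.7     0.1095  1.6137  0.4182 -0.9114  1.6115 -0.3094
 -1.8346 -0.0598 -1.1882]
tilt1 tip [350.3965 252.0245] seen 354.8,236 [351.6595 240.5555]
```

The wrist pose agrees with the cameras to 3 mm. The fingertips themselves sit about 33 mm short of the stated reach, both in the side view and in the wrist view, so the jaws closed just above the cap. I open and go 3.3 cm deeper.

```bash
python3 -m pendant '[1,0,0,0,0, 1,0,0,0,0, 1,0,0,0,0, 1,0,0,0,0, 1,0,0,0,0, 1,0,0,0,0, 1,0,0,0,0, 1,0,0,0,0]' 10;  python3 -m pendant '[1,0,0,0,0, 1,1,0,0,0, 1,2.3,0,0,0, 1,3.3,0,0,0, -1,3.3,0,0,0, -1,3.3,0,0,0, -1,3.3,0,0,0, -1,3.3,0,0,0]' 10; python3 -m pendant '[-1,0,0,0,0, -1,0,0,0,0, -1,0,0,0,0, -1,0,0,0,0, -1,0,0,0,0, -1,0,0,0,0, -1,0,0,0,0, -1,0,0,0,0]' 10; python3 - <<'E'
from h import *
s=cam("side");c=cam("wrist");print(monitor.get_obs())
im=np.zeros((600,800,3),np.uint8)
im[:,:400]=cv2.resize(s["image"][180:330,270:370,::-1],(400,600),interpolation=2)
im[:300,400:]=cv2.resize(c["image"][:,:,::-1],(400,300),interpolation=3);cv2.imwrite("pics/c5.png",im)
E
```

```text
t: 8.45
position: [0.5451, -0.0309, 0.0866]
tool_rot: [0.046, 0.706, 0.046, -0.706]
force: [-1.6, 1.1, -0.5]
grip_width: 0.0756
t: 9.45
position: [0.5454, -0.031, 0.0539]
tool_rot: [0.046, 0.706, 0.046, -0.705]
force: [-0.4, -0.0, 1.2]
grip_width: 0.0579
t: 10.45
position: [0.5452, -0.0309, 0.0538]
tool_rot: [0.046, 0.706, 0.046, -0.705]
force: [-0.4, 2.4, 4.9]
grip_width: 0.0497
{'t': 10.55, 'q': array([-2.61089517e-01,  3.83842184e-01,  1.72655945e+00,  1.82751289e-04,
        1.03083181e+00,  1.17937942e+00]), 'joint_velocities': array([-7.39498012e-04,  1.17429943e-04,  8.69439077e-04, -1.36091673e-05,
        2.71251516e-05, -1.51728999e-04]), 'effort': array([-9.87760350e-01, -4.34477520e+01, -2.24977022e+01, -4.62657195e-01,
       -3.55054680e-01, -1.93756314e-03]), 'position': array([ 0.54521533, -0.03092469,  0.05378356]), 'tool_rot': array([ 0.04600015,  0.70574623,  0.04602375, -0.7054701 ]), 'force': array([-0.57970965,  1.94435151,  5.67968966]), 'ft_torque': array([0.34049098, 0.06822973, 0.03412429]), 'grip_width': 0.04949356484140275}
```

Gripped at 49.5 mm and steady. Now the tilt arc about the base edge.

```bash
python3 -m pendant '[-1,-0.1,0,0.9,0, -1,-0.2,0,1.8,0, -1,-0.25,0,2.7,0, -1,-0.2,0,3.6,0, -1,-0.1,0,4.5,0, -1,0.1,0,5.4,0, -1,0.3,0,6.2,0, -1,0.3,0,6.2,0]' 10; python3 - <<'E'
from h import *
s=cam("side");c=cam("wrist");o=monitor.get_obs();print(o["position"],o["force"],o["ft_torque"],o["grip_width"])
im=np.zeros((600,800,3),np.uint8)
im[:,:400]=cv2.resize(s["image"][180:330,270:370,::-1],(400,600),interpolation=2)
im[:300,400:]=cv2.resize(c["image"][:,:,::-1],(400,300),interpolation=3);cv2.imwrite("pics/c6.png",im)
E
```

```text
t: 11.55
position: [0.4861, -0.0392, 0.0529]
tool_rot: [0.046, 0.708, 0.045, -0.703]
force: [1.7, 3.3, 9.0]
grip_width: 0.0497
[ 0.48631001 -0.03921574  0.05289043] [ 1.32561329  3.05691321 10.06091651] [ 0.73675891 -0.25116666 -0.01740245] 0.04999629098579881
```

View pics/c6.png

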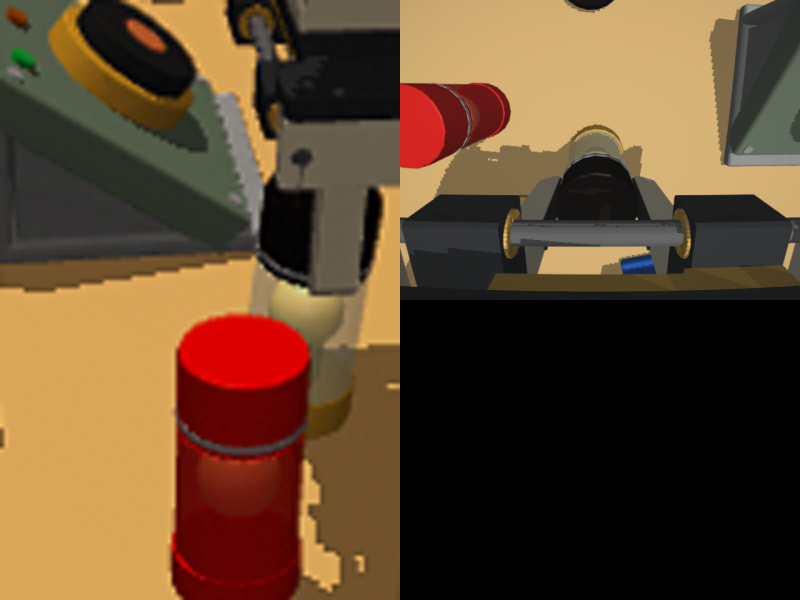

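The picture shows the canister mostly slid along the shelf, with only about 8° of tilt, and the fingertips at the cap's lower edge, so the grip height is right. The shelf is too slippery to pivot on. Instead I'll hook the brass base behind the tester's fixed high back edge (about 0.105 m up) and draw the gripper toward the front. That edge face is parallel to the canister axis at 35°. Lift with a firm grip first.

```bash
python3 -m pendant '[-1,0,0,0,0, -1,-3,0,0,0, -1,-8,0,-1,0, -1,-12.7,2,-2,0, -1,-12.7,6,-5,0, -1,-12.7,10,-8.5,0, -1,-12.7,14,-12,0, -1,-12.7,17,-14.5,0]' 25; python3 - <<'E'
from h import *
np.set_printoptions(precision=4,suppress=True)
c=cam("wrist");c=cam("side");c=cam("wrist");o=monitor.get_obs();print(tcp(o),o["force"],o["ft_torque"],o["grip_width"])
E
```

```text
t: 12.65
position: [0.6503, -0.1904, 0.1767]
tool_rot: [-0.046, -0.705, -0.046, 0.706]
force: [0.9, -0.1, -2.8]
grip_width: 0.0496
[[-0.0018  0.1283 -0.9917  0.6495]
 [ 0.0007 -0.9917 -0.1283 -0.1902]
 [-1.     -0.0009  0.0017  0.1758]
 [ 0.      0.      0.      1.    ]] [-0.4048  0.4198 -3.4979] [0.0526 0.0865 0.0129] 0.04969898506110187
```

```bash
python3 -m pendant '[-1,0,2,-2,0, -1,0,3.9,-3.9,0, -1,0,3.9,-3.9,0, -1,1,3.9,-3.9,0, -1,2.5,3.9,-3.9,0, -1,3.7,3.9,-3.9,0, -1,3.7,3.9,-3.9,0, -1,3.7,3.9,-3.9,0]' 25; python3 - <<'E'
from h import *
np.set_printoptions(precision=4,suppress=True)
s=cam("side");k=cam("scene");o=monitor.get_obs();print(tcp(o)[:3,3],o["force"],o["ft_torque"],o["grip_width"])
im=np.zeros((600,800,3),np.uint8)
im[:,:400]=cv2.resize(s["image"][130:280,210:310,::-1],(400,600),interpolation=2)
im[:,400:]=cv2.resize(k["image"][230:380,150:250,::-1],(400,600),interpolation=2);cv2.imwrite("pics/c7.png",im)
E
```

```text
t: 13.8
position: [0.6933, -0.2223, 0.1407]
tool_rot: [0.046, 0.706, 0.046, -0.706]
force: [-0.6, -0.4, -3.3]
grip_width: 0.0499
[ 0.6936 -0.2226  0.1413] [ 0.3931 -0.2408 -3.6479] [-0.0224  0.0393  0.0419] 0.04964423455098381
```

View pics/c7.png

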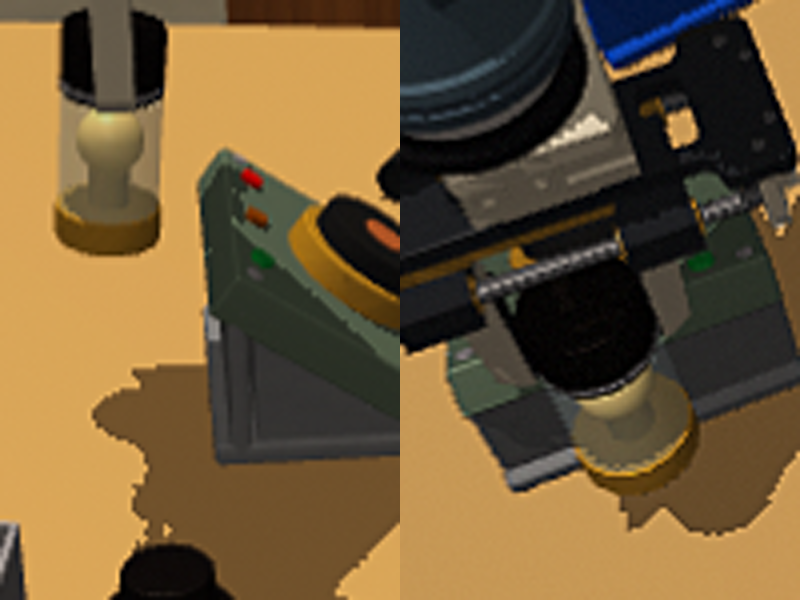

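The canister hangs near vertical behind the high edge, with its base at (107,230) in the side crop. Now I draw it forward against the edge with a moderate grip.

```bash
python3 -m pendant '[-1,0,0,1.5,0, -1,0,0,2.5,0, -1,0,0,3.5,0, -1,0,0,4.5,0, -1,0,0,5.4,0, -1,0,0.1,6.2,0, -1,0,0.1,7,0, -1,0,0.1,7.7,0]' 12; python3 - <<'E'
from h import *
np.set_printoptions(precision=4,suppress=True)
s=cam("side");k=cam("wrist");o=monitor.get_obs();print(tcp(o)[:3,3],o["force"],o["ft_torque"],o["grip_width"])
im=np.zeros((600,800,3),np.uint8)
im[:,:400]=cv2.resize(s["image"][130:280,230:330,::-1],(400,600),interpolation=2)
im[:300,400:]=cv2.resize(k["image"][:,:,::-1],(400,300),interpolation=3);cv2.imwrite("pics/c8.png",im)
E
```

```text
t: 14.9
position: [0.6162, -0.2333, 0.1401]
tool_rot: [-0.046, -0.705, -0.046, 0.706]
force: [1.9, 0.0, -3.5]
grip_width: 0.0497
[ 0.6161 -0.2334  0.1403] [ 1.0011 -0.278  -1.4134] [ 0.149  -0.2304 -0.0087] 0.0501495863349881
```

```bash
python3 -m pendant '[-1,0,0.1,0,0, -1,-1.5,0.1,0,0, -1,-3.2,0.1,0,0, -1,-3.2,0.1,3,0, -1,-3.2,0.1,7,0, -1,-3,0.1,11,0, -1,-1,0.1,11.9,0, -1,0.5,0.1,11.9,0]' 30; python3 - <<'E'
from h import *
np.set_printoptions(precision=4,suppress=True)
c=cam("wrist");s=cam("side");k=cam("scene");w=cam("wrist");o=monitor.get_obs();print(tcp(o)[:3,3],o["force"],o["ft_torque"],o["grip_width"])
im=np.zeros((600,800,3),np.uint8)
im[:,:400]=cv2.resize(s["image"][130:280,265:365,::-1],(400,600),interpolation=2)
im[:300,400:]=cv2.resize(w["image"][120:420,120:520,::-1],(400,300))
im[300:,400:]=cv2.resize(k["image"][245:345,140:273,::-1],(400,300),interpolation=2);cv2.imwrite("pics/c9.png",im)
E
```

```text
t: 16.0
position: [0.499, -0.2503, 0.1366]
tool_rot: [0.046, 0.706, 0.045, -0.705]
force: [0.9, -0.0, -3.6]
grip_width: 0.0492
[ 0.4999 -0.2498  0.1359] [-0.0841 -0.3902 -3.3685] [-0.0259  0.1262 -0.0195] 0.04933370175554166
```

View pics/c9.png

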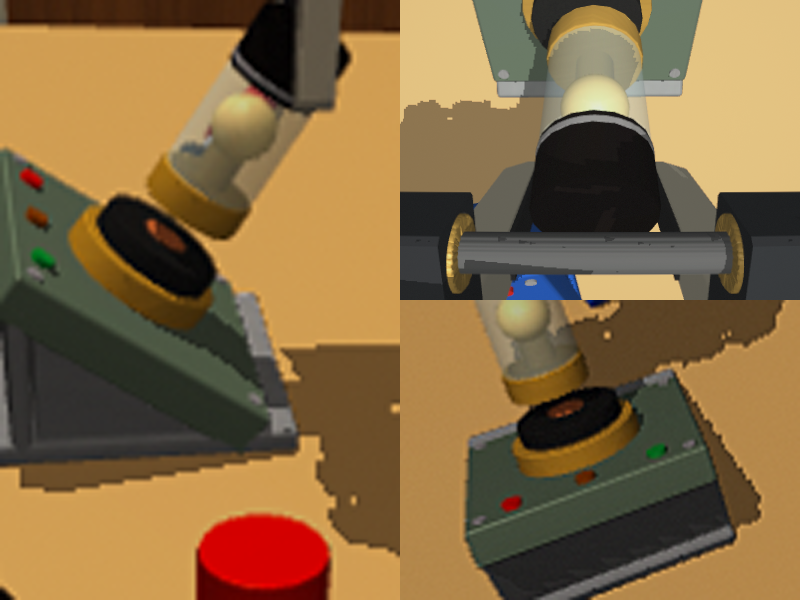

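The picture shows the canister tilted with its base facing the pad. In the side crop the silver ring centre is at (269,84), the base's top ring at (206,178) and the pad's orange centre at (165,235). I compute the tilt and offset in the tool's plane.

```bash
python3 - <<'E'
from h import *
np.set_printoptions(precision=4,suppress=True)
D=cam("side");S=cam("scene");T=tcp()
p=lambda u,v:(265+u/4,130+v/4); q=lambda u,v:(140+(u-400)/3,245+(v-300)/3)
def pl(c,px):
    o,v=ray(c,px);n=T[:3,1];return o+v*((T[:3,3]-o)@n)/(v@n)
A=pl(D,p(269,84));B=pl(D,p(206,178));C=pl(D,p(196,212))
a=(A-B)/np.linalg.norm(A-B);print("len(58)",np.linalg.norm(A-B),"axis",a,"in tool",T[:3,:3].T@a,"tilt",np.degrees(np.arctan2(T[:3,2]@a,a[2])))
pad,e=tri((D,p(165,235)),(S,q(565,410)));print("pad",pad,e)
base=B-a*.018;print("base centre",base, "pivot from base",(T[:3,3]-base)@a)
th=np.radians(35);
for yaw in(7.5,):
    y=np.radians(yaw);n=np.array([-np.sin(th)*np.cos(y),-np.sin(th)*np.sin(y),np.cos(th)]);dd=base-pad
    print("gap along n",dd@n,"lateral",T[:3,:3].T@(dd-n*(dd@n)))
    print("n in tool",T[:3,:3].T@n)
# model points for 35deg through grip axis
for ax in(30,35,40):
    t=np.radians(ax);u=-np.cos(t)*T[:3,0]+np.sin(t)*T[:3,2]
    P=T[:3,3]-T[:3,0]*.0402
    print(ax,[(np.round((proj(D,P+u*(h-.094))-[265,130])*4)) for h in(.076,.018,0)])
E
```

```text
len(58) 0.057652602929211066 axis [-0.5176 -0.0674  0.853 ] in tool [-0.8534  0.      0.5212] tilt 31.425974201253275
pad [ 0.565  -0.2363  0.0834] [np.float64(1.4), np.float64(1.4)]
base centre [ 0.5533 -0.2431  0.0972] pivot from base 0.06130727350678958
gap along n 0.018423662641715906 lateral [0.0014 0.0052 0.0019]
n in tool [-0.8197  0.0007  0.5728]
30 [array([279.,  85.]), array([218., 181.]), array([200., 210.])]
35 [array([277.,  84.]), array([207., 175.]), array([186., 203.])]
40 [array([274.,  82.]), array([197., 168.]), array([174., 194.])]
```

Tilt is about 31–32°, and the base sits about 4 mm off the pad centre along tool y. I correct that, approach along the deck normal, and let the sprung pad square it up with a light grip.

```bash
python3 -m pendant '[-1,0.2,-0.2,0,0, -1,0.5,-0.4,-0.1,0, -1,0.9,-0.4,-0.3,0, -1,1.15,-0.4,-0.44,0, -1,1.15,-0.4,-0.44,0, -1,1.15,-0.4,-0.44,0, -1,1.15,-0.4,-0.44,0, -1,1.15,-0.4,-0.44,0]' 12; python3 -m pendant '[-1,0.1,0,-0.07,0, -1,0.2,0,-0.14,0, -1,0.31,0,-0.21,0, -1,0.41,0,-0.29,0, -1,0.51,0,-0.36,0, -1,0.61,0,-0.43,0, -1,0.71,0,-0.5,0, -1,0.82,0,-0.57,0]' 12; python3 - <<'E'
from h import *
np.set_printoptions(precision=4,suppress=True)
T=tcp();t=np.radians(35);y=np.radians(7.5);n=np.array([-np.sin(t)*np.cos(y),-np.sin(t)*np.sin(y),np.cos(t)])
F=np.mean([(cam("wrist"),monitor.get_obs()["force"])[1] for _ in range(3)],0)
print(T[:3,3],F,"n",F@n+2.9,"tool",T[:3,:3].T@(F+[0,0,3.5]),monitor.get_obs()["ft_torque"],monitor.get_obs()["grip_width"])
E
```

```text
t: 17.3
position: [0.503, -0.2453, 0.1242]
tool_rot: [0.046, 0.706, 0.046, -0.706]
force: [0.3, -0.1, -4.3]
grip_width: 0.0497
t: 18.3
position: [0.5084, -0.2446, 0.116]
tool_rot: [-0.046, -0.705, -0.046, 0.706]
force: [-4.7, 0.5, 4.3]
grip_width: 0.0498
[ 0.5084 -0.2446  0.116 ] [-5.567  -0.2984  3.8445] n 9.237362165589136 tool [-7.3423 -0.4264  5.5616] [ 0.0299  0.9536 -0.0184] 0.04968045546544884
```

Spring contact: 9 N, purely normal. I check the tilt change through the bulb's centroid in the side image before pressing home.

```bash
cat > tilt.py <<'E'
from h import *
def bulb(img):  # RGB
    h=cv2.cvtColor(img,cv2.COLOR_RGB2HSV); m=((h[...,1]<115)&(h[...,2]>150)&(h[...,0]>17)&(h[...,0]<32)).astype(np.uint8)
    n,l,st,ce=cv2.connectedComponentsWithStats(m); i=1+np.argmax(st[1:,4]); return ce[i],st[i]
E
python3 - <<'E'
from tilt import *
np.set_printoptions(precision=4,suppress=True)
D=cam("side");T=tcp();cv2.imwrite("pics/press1.png",D["image"][:,:,::-1])
def ang(px,T):
    o,v=ray(D,px);n=T[:3,1];X=o+v*((T[:3,3]-o)@n)/(v@n);t=T[:3,:3].T@(X-T[:3,3]);P=np.array([-.0402,0,0]);d=t-P;return t,np.degrees(np.arctan2(-d[2],d[0])),np.hypot(d[0],d[2])
a=cv2.imread("pics/c9.png")[:,:400,::-1].copy();a=cv2.resize(a,(100,150),interpolation=cv2.INTER_AREA)
T0=T.copy();T0[:3,3]=[.4999,-.2498,.1359]
c,s=bulb(a);print(c,s,ang(c+[265,130],T0))
b=D["image"][130:280,265:365].copy();c,s=bulb(b);print(c,s,ang(c+[265,130],T))
E
```

```text
[53.2353 26.2484] [ 42  15  21  25 153] (array([-0.0158,  0.    , -0.0418]), np.float64(59.679525367095366), np.float64(0.048399661334671516))
[54.3654 34.6346] [49 28 12 12 52] (array([-0.0196,  0.    , -0.0307]), np.float64(56.1004225871328), np.float64(0.036944255891289725))
```

```bash
cat > ecc.py <<'E'
from h import *
def rot(ref,cur,poly,init=(0,0)):
    g=lambda i:cv2.GaussianBlur(cv2.cvtColor(i,cv2.COLOR_BGR2GRAY),(0,0),2).astype(np.float32)
    m=np.zeros(ref.shape[:2],np.uint8);cv2.fillPoly(m,[np.array(poly,np.int32)],255)
    best=None
    for a in(-6,-3,0,3,6):
        c=np.mean(poly,0);W=cv2.getRotationMatrix2D(tuple(map(float,c)),a,1).astype(np.float32);W[:,2]+=init
        try: cc,W=cv2.findTransformECC(g(ref),g(cur),W,cv2.MOTION_EUCLIDEAN,(3,300,1e-6),m,1)
        except cv2.error: continue
        if best is None or cc>best[0]: best=(cc,np.degrees(np.arctan2(W[1,0],W[0,0])),W)
    return best
E
python3 - <<'E'
from ecc import *
ref=cv2.imread("pics/c9.png")[:,:400].copy()
cur=cv2.resize(cv2.imread("pics/press1.png")[130:280,265:365],(400,600),interpolation=2)
D=cam("side")
sh=(proj(D,[.5084+.012,-.2446,.116])-proj(D,[.4999+.012,-.2498,.1359]))*4;print(sh)
print(rot(ref,cur,[(240,50),(290,105),(245,240),(150,190)],sh))
print(rot(ref,cur,[(265,-5),(350,60),(330,105),(240,240),(150,190)],sh))
cv2.imwrite("pics/pressz.png",cur)
E
```

```text
[-18.24371345  40.78610108]
(0.7677725777870322, np.float32(-8.889189), array([[  0.98798907,   0.15452395, -24.726368  ],
       [ -0.15452395,   0.98798907,  85.28465   ]], dtype=float32))
(0.7202107306370293, np.float32(-7.526654), array([[  0.991384 ,   0.1309874, -24.429638 ],
       [ -0.1309874,   0.991384 ,  79.18923  ]], dtype=float32))
```

```bash
python3 - <<'E'
import cv2,numpy as np
a=cv2.resize(cv2.imread("pics/c9.png")[:,:400],(100,150),interpolation=3);b=cv2.imread("pics/press1.png")[130:280,265:365]
A=cv2.cvtColor(a,cv2.COLOR_BGR2HSV);B=cv2.cvtColor(b,cv2.COLOR_BGR2HSV)
print("bulb",A[31,58:64].tolist(),"glass",A[36,51].tolist(),"table",A[15,40].tolist(),B[15,40].tolist(),"brass",A[54,52].tolist(),A[48,42].tolist())
for n,H in(("c9",A),("now",B)):
    for nm,m in(("bulb",(H[...,1]<105)&(H[...,2]>140)&(abs(H[...,0].astype(int)-24)<6)),("brass",(H[...,1]>175)&(H[...,0]>15)&(H[...,2]>90))):
        k,l,st,ce=cv2.connectedComponentsWithStats(m.astype(np.uint8))
        print(n,nm,[(st[i].tolist(),ce[i].round(1).tolist()) for i in range(1,k) if st[i,4]>25])
E
```

```text
bulb [[20, 121, 164], [20, 121, 164], [20, 120, 164], [20, 122, 159], [21, 122, 152], [20, 126, 148]] glass [27, 22, 118] table [18, 154, 208] [18, 153, 208] brass [18, 214, 87] [18, 215, 129]
c9 bulb [([43, 16, 19, 23, 128], [53.0, 26.2])]
c9 brass [([37, 39, 18, 19, 145], [43.6, 48.2]), ([17, 52, 29, 25, 233], [27.5, 65.7])]
now bulb [([48, 28, 11, 11, 28], [53.1, 33.9])]
now brass [([17, 51, 32, 27, 243], [28.0, 66.0]), ([36, 50, 16, 19, 128], [42.7, 60.2])]
```

The brass base shifted about 8 mm toward upright relative to the gripper, so the canister sagged to roughly 25° under the light grip. It isn't square, so I won't press further. I'll redo the tilt at the edge with a small overshoot, then hold it with a strong grip from there on.

```bash
python3 -m pendant '[-1,-1.5,0,1,0, -1,-3.5,0.1,1.5,0, -1,-6,0.3,0,0, -1,-6,0.3,-5,0, -1,-6,0.3,-10.5,0, -1,-5.8,0.3,-16,0, -1,-4,0.3,-16.4,0, -1,-2.5,0.3,-16.4,0]' 35; python3 - <<'E'
from h import *
c=cam("wrist");c=cam("side");o=monitor.get_obs();print(o["position"],o["force"],o["ft_torque"],o["grip_width"])
E
python3 -m pendant '[-1,0,0,0.8,0, -1,0,0,1.6,0, -1,0,0,2.4,0, -1,0,0,3.2,0, -1,0,0,4,0, -1,0,0,4.7,0, -1,0,0,5.4,0, -1,0,0,6,0]' 14
python3 - <<'E'
from h import *
c=cam("wrist");c=cam("side");o=monitor.get_obs();print(o["position"],o["force"],o["ft_torque"],o["grip_width"])
E
```

```text
t: 19.55
position: [0.671, -0.2255, 0.139]
tool_rot: [-0.046, -0.705, -0.047, 0.706]
force: [-0.6, -0.4, -3.7]
grip_width: 0.0494
[ 0.66887252 -0.2255387   0.13780642] [-0.84632954  0.49664096 -3.09216889] [-0.04485193  0.18210823 -0.03448425] 0.04929909119673308
t: 20.65
position: [0.612, -0.234, 0.141]
tool_rot: [0.046, 0.706, 0.046, -0.705]
force: [2.1, 0.8, -2.5]
grip_width: 0.0496
[ 0.61168832 -0.23410499  0.14111499] [-0.03528825 -0.05917491 -1.50219681] [ 0.11641582 -0.24672983  0.00901462] 0.04968863140587547
```

```bash
python3 -m pendant '[-1,0,0,0,0, -1,0,0,0,0, -1,-1.5,0,0,0, -1,-3.2,0,0.5,0, -1,-3.2,0.1,4.5,0, -1,-3.2,0.1,8.5,0, -1,-1.5,0.1,11.2,0, -1,0.5,0.1,11.3,0]' 45; python3 - <<'E'
from ecc import *
np.set_printoptions(precision=4,suppress=True)
cam("wrist");cam("scene");D=cam("side");w=cam("wrist");T=tcp();o=monitor.get_obs();print(T[:3,3],T[:3,1],o["force"],o["ft_torque"],o["grip_width"])
im=D["image"][:,:,::-1];cv2.imwrite("pics/hov2.png",im);cv2.imwrite("pics/hov2w.png",w["image"][:,:,::-1])
b=im[130:280,265:365];B=cv2.cvtColor(b,cv2.COLOR_BGR2HSV)
k,l,st,ce=cv2.connectedComponentsWithStats(((B[...,1]>175)&(B[...,0]>15)&(B[...,2]>90)).astype(np.uint8))
print("brass (c9 43.6,48.2)",[(st[i].tolist(),ce[i].round(1).tolist()) for i in range(1,k) if st[i,4]>25])
print("shift pred",proj(D,T[:3,3]+[.012,0,.03])-proj(D,np.array([.4999,-.2498,.1359])+[.012,0,.03]))
ref=cv2.imread("pics/c9.png")[:,:400].copy();cur=cv2.resize(b,(400,600),interpolation=2)
print(rot(ref,cur,[(240,50),(300,105),(245,240),(150,190)]))
E
```

```text
t: 21.75
position: [0.4986, -0.2505, 0.1376]
tool_rot: [0.046, 0.706, 0.045, -0.705]
force: [1.0, -0.4, -2.9]
grip_width: 0.049
[ 0.5004 -0.25    0.137 ] [ 0.1298 -0.9915  0.0007] [ 0.465  -0.199  -3.2498] [ 0.0552  0.0839 -0.0438] 0.049079389239817514
brass (c9 43.6,48.2) [([35, 37, 18, 19, 145], [41.9, 46.8]), ([17, 51, 29, 27, 235], [27.5, 65.7])]
shift pred [-0.2496 -0.5682]
(0.9891369219009429, np.float32(2.21601), array([[  0.9993,  -0.0387,   1.13  ],
       [  0.0387,   0.9993, -11.4041]], dtype=float32))
```

The tilt is now about 33.6°, 2.2° more than before (ECC correlation 0.99). I approach the pad again with a firm grip.

```bash
cat > f.py <<'E'
from h import *
np.set_printoptions(precision=4,suppress=True)
t=np.radians(35);y=np.radians(7.5);n=np.array([-np.sin(t)*np.cos(y),-np.sin(t)*np.sin(y),np.cos(t)])
Fs=[]
for _ in range(2): cam("wrist");Fs.append(monitor.get_obs()["force"])
T=tcp();F=np.mean(Fs,0)+[0,0,3.4];o=monitor.get_obs()
print(o["t"],T[:3,3],"Fn %.1f"%(F@n),"tool",T[:3,:3].T@(F-n*(F@n)),o["ft_torque"],o["grip_width"])
E
python3 -m pendant '[-1,0.2,-0.2,0,0, -1,0.5,-0.4,-0.1,0, -1,0.9,-0.4,-0.4,0, -1,1.24,-0.4,-0.68,0, -1,1.24,-0.4,-0.68,0, -1,1.24,-0.4,-0.68,0, -1,1.24,-0.4,-0.68,0, -1,1.24,-0.4,-0.68,0]' 35; python3 f.py; python3 -m pendant '[-1,0.1,0,-0.07,0, -1,0.2,0,-0.14,0, -1,0.31,0,-0.21,0, -1,0.41,0,-0.29,0, -1,0.51,0,-0.36,0, -1,0.61,0,-0.43,0, -1,0.66,0,-0.46,0, -1,0.66,0,-0.46,0]' 35; python3 f.py
```

```text
t: 22.95
position: [0.5064, -0.2449, 0.1236]
tool_rot: [0.046, 0.706, 0.046, -0.706]
force: [-0.4, -0.4, -3.2]
grip_width: 0.0496
23.05 [ 0.5064 -0.2449  0.1236] Fn -0.5 tool [-0.1283  0.3627 -0.1836] [-0.0471  0.1265 -0.0596] 0.04949051882547642
t: 24.05
position: [0.5105, -0.2443, 0.117]
tool_rot: [-0.046, -0.705, -0.046, 0.706]
force: [-5.3, -0.6, 3.6]
grip_width: 0.0494
24.15 [ 0.5105 -0.2443  0.117 ] Fn 8.3 tool [ 0.4636 -0.4534  0.6611] [-0.0394  0.9689  0.0373] 0.04917790242934669
```

```bash
python3 -m pendant '[-1,0.08,0,-0.06,0, -1,0.16,0,-0.11,0, -1,0.24,0,-0.17,0, -1,0.32,0,-0.22,0, -1,0.4,0,-0.28,0, -1,0.45,0,-0.31,0, -1,0.45,0,-0.31,0, -1,0.45,0,-0.31,0]' 35; python3 f.py; python3 - <<'E'
from ecc import *
D=cam("side");T=tcp();im=D["image"][:,:,::-1].copy();cv2.imwrite("pics/press2.png",im)
ref=cv2.resize(cv2.imread("pics/hov2.png")[130:280,265:365],(400,600),interpolation=2);cur=cv2.resize(im[130:280,265:365],(400,600),interpolation=2)
sh=(proj(D,T[:3,3]+[.03,0,.0])-proj(D,np.array([.5004,-.25,.137])+[.03,0,0]))*4;print(sh)
r=rot(ref,cur,[(240,50),(300,105),(240,200),(150,155)],sh);print(r)
W=r[2];print("base pt moved",W@[195,190,1]-[195,190])
B=cv2.cvtColor(im[130:280,265:365],cv2.COLOR_BGR2HSV)
k,l,st,ce=cv2.connectedComponentsWithStats(((B[...,1]>175)&(B[...,0]>15)&(B[...,2]>90)).astype(np.uint8))
print("brass (hov2 41.9,46.8)",[(st[i].tolist(),ce[i].round(1).tolist()) for i in range(1,k) if st[i,4]>25])
E
```

```text
t: 25.15
position: [0.5132, -0.244, 0.1127]
tool_rot: [-0.046, -0.705, -0.046, 0.706]
force: [-7.7, -0.9, 5.3]
grip_width: 0.049
25.25 [ 0.5132 -0.244   0.1128] Fn 11.2 tool [ 0.925  -0.3492  1.3174] [-0.0404  1.2442  0.0363] 0.04928266923890859
[-26.92587369  49.32302592]
(0.9876214263129769, np.float32(0.38502467), array([[ 9.9997741e-01, -6.7198980e-03, -3.2132496e+01],
       [ 6.7198980e-03,  9.9997741e-01,  4.4374626e+01]], dtype=float32))
base pt moved [-33.41368158  45.68071413]
brass (hov2 41.9,46.8) [([17, 48, 30, 30, 388], [30.1, 62.8])]
```

```bash
python3 -m pendant '[-1,0.03,0,-0.02,0, -1,0.06,0,-0.04,0, -1,0.09,0,-0.06,0, -1,0.1,0,-0.07,0, -1,0.1,0,-0.07,0, -1,0.1,0,-0.07,0, -1,0.1,0,-0.07,0, -1,0.1,0,-0.07,0]' 35; python3 f.py
```

```text
t: 26.3
position: [0.5138, -0.2439, 0.1118]
tool_rot: [-0.046, -0.705, -0.046, 0.706]
force: [-8.8, -0.6, 5.6]
grip_width: 0.0495
26.4 [ 0.5138 -0.2439  0.1119] Fn 12.0 tool [ 1.2394 -0.3331  1.764 ] [0.0374 1.3626 0.0084] 0.049457198912594716
```

```bash
python3 -m pendant '[-1,0.03,0,-0.02,0, -1,0.05,0,-0.035,0, -1,0.05,0,-0.035,0, -1,0.05,0,-0.035,0, -1,0.05,0,-0.035,0, -1,0.05,0,-0.035,0, -1,0.05,0,-0.035,0, -1,0.05,0,-0.035,0]' 35; python3 f.py
```

```text
t: 27.4
position: [0.5136, -0.244, 0.1117]
tool_rot: [-0.046, -0.705, -0.046, 0.706]
force: [-11.2, -0.5, 8.8]
grip_width: 0.0491
27.5 [ 0.5136 -0.244   0.1117] Fn 16.5 tool [ 0.5986 -0.7881  0.8513] [0.1067 1.6902 0.1343] 0.04955437436800142
```

The force rose to 16.5 N: the pad has bottomed, and it has been held down for well over a second. I retreat along the normal and head for the chest's near side wall, where I will square the canister upright by pressing its base rim gently on that fixed wall.

```bash
python3 -m pendant '[-1,-0.8,0,0.56,0, -1,-2.4,0,1.6,0, -1,-4,0,2.3,0, -1,-5.8,-3,0,-6, -1,-5.8,-8,-4,-16, -1,-5.8,-13,-7,-26, -1,-5.8,-18,-10,-36, -1,-5.8,-23,-13,-46]' 35; python3 - <<'E'
from h import *
np.set_printoptions(precision=4,suppress=True)
cam("wrist");cam("side");cam("wrist");T=tcp();o=monitor.get_obs();print(T,o["force"],o["ft_torque"],o["grip_width"],o["q"][5])
d=np.array([.6357,.0671,.17])-T[:3,3];print("tool delta cm",T[:3,:3].T@d*100,"turn",-(-96.5-np.degrees(np.arctan2(T[1,2],T[0,2]))))
E
```

```text
t: 28.5
position: [0.6151, 0.0032, 0.1697]
tool_rot: [0.32, 0.631, 0.32, -0.63]
force: [1.3, -0.5, -3.5]
grip_width: 0.0493
[[ 0.0011  0.8064 -0.5914  0.615 ]
 [ 0.0009 -0.5914 -0.8064  0.0046]
 [-1.      0.0004 -0.0014  0.1693]
 [ 0.      0.      0.      1.    ]] [-0.7054 -1.466  -3.0919] [-0.208   0.026   0.0093] 0.04889248871141213 0.4581680024298239
tool delta cm [-0.0663 -2.0249 -6.2692] turn -29.757363809475024
```

```bash
python3 -m pendant '[-1,0,-0.7,-2,-10, -1,0,-1.4,-4,-20, -1,0,-2,-6.3,-30, -1,2,-2,-6.3,-30, -1,5,-2,-6.3,-30, -1,6.9,-2,-6.3,-30, -1,6.9,-2,-6.3,-30, -1,6.9,-2,-6.3,-30]' 35; python3 - <<'E'
from h import *
np.set_printoptions(precision=4,suppress=True)
cam("side");cam("wrist");T=tcp();o=monitor.get_obs();print(T,o["force"],o["ft_torque"],o["grip_width"])
print("to flush",T[:3,:3].T@(np.array([.6438,.1377,.10])-T[:3,3])*100)
s=cam("side")["image"];k=cam("scene")["image"]
im=np.zeros((600,800,3),np.uint8)
im[:,:400]=cv2.resize(s[180:330,210:310,::-1],(400,600),interpolation=2);im[:,400:]=cv2.resize(k[180:330,310:410,::-1],(400,600),interpolation=2);cv2.imwrite("pics/wall.png",im)
E
```

```text
t: 29.65
position: [0.6363, 0.0629, 0.1011]
tool_rot: [0.471, 0.528, 0.47, -0.528]
force: [-0.6, 0.2, -2.2]
grip_width: 0.0493
[[ 0.0026  0.9934 -0.1147  0.6366]
 [-0.0002 -0.1147 -0.9934  0.0633]
 [-1.      0.0026 -0.0001  0.1014]
 [ 0.      0.      0.      1.    ]] [-0.2245  0.5649 -3.5194] [-0.1299 -0.0606 -0.0017] 0.04927288018196704
to flush [ 0.1429 -0.134  -7.4768]
```

```bash
python3 -m pendant '[-1,0,-0.1,-1,0, -1,0,-0.1,-2,0, -1,0,-0.1,-3,0, -1,0,-0.1,-4,0, -1,0,-0.1,-5,0, -1,0,-0.1,-5.8,0, -1,0,-0.1,-6.5,0, -1,0,-0.1,-7,0]' 12; python3 - <<'E'
from h import *
cam("side");cam("wrist");o=monitor.get_obs();print(o["position"],o["force"],o["ft_torque"],o["grip_width"])
E
python3 -m pendant '[-1,0,0,-0.1,0, -1,0,0,-0.2,0, -1,0,0,-0.3,0, -1,0,0,-0.4,0, -1,0,0,-0.45,0, -1,0,0,-0.45,0, -1,0,0,-0.45,0, -1,0,0,-0.45,0]' 12;python3 - <<'E'
from h import *
np.set_printoptions(precision=4,suppress=True)
cam("wrist");s=cam("side")["image"];w=cam("wrist")["image"];o=monitor.get_obs();print(o["position"],o["force"],o["ft_torque"],o["grip_width"])
cv2.imwrite("pics/wall_s.png",s[:,:,::-1]);cv2.imwrite("pics/wall_w.png",w[:,:,::-1])
E
```

```text
t: 30.85
position: [0.6426, 0.1337, 0.0999]
tool_rot: [-0.471, -0.528, -0.471, 0.528]
force: [-0.9, -1.6, -2.4]
grip_width: 0.0497
[0.64257635 0.13401078 0.0998112 ] [ 1.05194369 -0.24725336 -3.67749735] [-0.18532226 -0.10512879 -0.0226354 ] 0.04971513073364322
t: 31.95
position: [0.6431, 0.1379, 0.0999]
tool_rot: [0.471, 0.528, 0.471, -0.528]
force: [0.8, -1.6, -1.5]
grip_width: 0.05
[0.6431 0.1379 0.0999] [-0.2812 -1.2179 -2.6925] [-0.4377 -0.084  -0.0554] 0.049802513892962315
```

```bash
python3 -m pendant '[-1,0,0,-0.05,0, -1,0,0,-0.1,0, -1,0,0,-0.15,0, -1,0,0,-0.2,0, -1,0,0,-0.25,0, -1,0,0,-0.3,0, -1,0,0,-0.3,0, -1,0,0,-0.3,0]' 12;python3 - <<'E'
from h import *
np.set_printoptions(precision=4,suppress=True)
cam("wrist");s=cam("side")["image"];w=cam("wrist")["image"];o=monitor.get_obs();print(o["position"],o["force"],o["ft_torque"],o["grip_width"])
cv2.imwrite("pics/wall_w2.png",w[:,:,::-1])
g=lambda n:cv2.cvtColor(cv2.imread(n),cv2.COLOR_BGR2HSV)
for n in("pics/wall_w.png","pics/wall_w2.png"):
    H=g(n)[:300,150:480];k,l,st,ce=cv2.connectedComponentsWithStats(((H[...,1]>170)&(H[...,0]>14)&(H[...,0]<30)&(H[...,2]>50)).astype(np.uint8))
    print([(st[i].tolist(),ce[i].round(0).tolist()) for i in range(1,k) if st[i,4]>60])
E
```

```text
t: 33.1
position: [0.6432, 0.1395, 0.0999]
tool_rot: [-0.471, -0.527, -0.47, 0.528]
force: [-1.0, -7.7, -1.3]
grip_width: 0.05
[0.6432 0.1395 0.0999] [-1.0327 -6.0761 -1.8258] [-1.2682  0.2005  0.0121] 0.04983010297203196
[]
[]
```

The force jumped to about 7 N, so the canister is now flush with the vertical wall and upright. I tighten, back off, lift over the drawer and turn the jaws across it.

```bash
python3 -m pendant '[-1,0,0,0,0, -1,0,0,0.5,0, -1,0,0,2,0, -1,-3,0,3,5, -1,-8,0,3,15, -1,-12,0,3,25, -1,-12,0,3,35, -1,-12,0,3,45]' 25; python3 - <<'E'
from h import *
np.set_printoptions(precision=4,suppress=True)
cam("wrist");T=tcp();o=monitor.get_obs();print(T[:3,3],o["force"],o["ft_torque"],o["grip_width"],o["q"][5])
d=np.array([.5316,.263,.22])-T[:3,3];print("tool delta cm",T[:3,:3].T@d*100,"turn",np.degrees(np.arctan2(T[1,2],T[0,2]))+186.5)
E
```

```text
t: 34.25
position: [0.6401, 0.1107, 0.2207]
tool_rot: [0.231, 0.669, 0.231, -0.668]
force: [0.4, 0.1, -3.9]
grip_width: 0.0496
[0.6399 0.1106 0.2202] [-0.2422 -0.4343 -2.854 ] [-0.0073  0.0289  0.0348] 0.04929879459837795 0.9117983109433584
tool delta cm [  0.0166 -18.6766  -0.7565] turn 44.22623301482449
```

```bash
python3 -m pendant '[-1,0,-3,0,9, -1,0,-7,0,18, -1,0,-11,-0.4,27, -1,0,-15,-0.8,36, -1,0,-18.7,-0.8,44, -1,0,-18.7,-0.8,44, -1,0,-18.7,-0.8,44, -1,0,-18.7,-0.8,44]' 25; python3 - <<'E'
from h import *
np.set_printoptions(precision=4,suppress=True)
cam("wrist");w=cam("wrist");s=cam("side");k=cam("scene");T=tcp();o=monitor.get_obs();print(T,o["force"],o["ft_torque"],o["grip_width"])
im=np.zeros((600,800,3),np.uint8)
im[:,:400]=cv2.resize(s["image"][180:480,200:400,::-1],(400,600),interpolation=2)
im[:300,400:]=cv2.resize(w["image"][:,:,::-1],(400,300),interpolation=3)
im[300:,400:]=cv2.resize(k["image"][130:280,350:550,::-1],(400,300),interpolation=2);cv2.imwrite("pics/dr.png",im)
d=np.array([.5316,.263,.22])-T[:3,3];print("tool delta cm",T[:3,:3].T@d*100)
E
```

```text
t: 35.3
position: [0.5306, 0.2615, 0.2197]
tool_rot: [-0.034, 0.706, -0.034, -0.706]
force: [0.1, 0.0, -4.4]
grip_width: 0.0499
[[-0.0001 -0.0971 -0.9953  0.5304]
 [-0.     -0.9953  0.0971  0.2618]
 [-1.      0.      0.0001  0.2197]
 [ 0.      0.      0.      1.    ]] [-1.1146  0.5281 -3.0415] [ 0.0212 -0.0021  0.0228] 0.049809021598492216
tool delta cm [-0.0289 -0.1271 -0.1121]
```

View pics/dr.png

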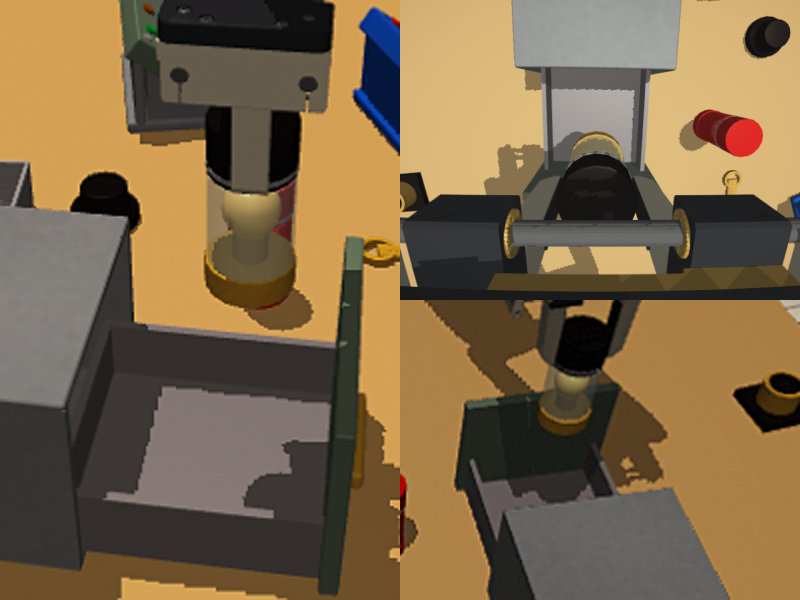

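The picture shows the canister upright and centred over the open drawer: wrist inset with the walls at 545/648 and the canister at 597, side crop with the base at (250,270) and the panel at 335. That was my twelfth and last picture. I lower it.

```bash
python3 -m pendant '[-1,2,-0.1,-0.1,0, -1,5,-0.1,-0.1,0, -1,8,-0.1,-0.1,0, -1,11,-0.1,-0.1,0, -1,13,-0.1,-0.1,0, -1,14,-0.1,-0.1,0, -1,14.4,-0.1,-0.1,0, -1,14.4,-0.1,-0.1,0]' 25; python3 - <<'E'
from h import *
cam("wrist");cam("wrist");o=monitor.get_obs();print(o["position"],o["force"],o["ft_torque"],o["grip_width"])
E
python3 -m pendant '[-1,0.1,0,0,0, -1,0.2,0,0,0, -1,0.3,0,0,0, -1,0.4,0,0,0, -1,0.5,0,0,0, -1,0.6,0,0,0, -1,0.7,0,0,0, -1,0.7,0,0,0]' 20; python3 - <<'E'
from h import *
cam("wrist");cam("wrist");o=monitor.get_obs();print(o["position"],o["force"],o["ft_torque"],o["grip_width"])
E
```

```text
t: 36.5
position: [0.5315, 0.2635, 0.0764]
tool_rot: [-0.034, 0.707, -0.034, -0.706]
force: [0.3, 0.9, -3.2]
grip_width: 0.0495
[0.53171013 0.26358199 0.076827  ] [-0.9537829   0.18984926 -2.85085432] [ 0.03298224  0.0923166  -0.01326605] 0.04963902663290169
t: 37.6
position: [0.5309, 0.2634, 0.0687]
tool_rot: [0.034, -0.706, 0.034, 0.706]
force: [0.2, -0.5, -3.3]
grip_width: 0.0499
[0.53102487 0.26339364 0.06886624] [ 0.94462585  0.57762185 -3.05270747] [0.03339747 0.03885123 0.00577252] 0.04961530425567559
```

```bash
python3 -m pendant '[-1,0.07,0,0,0, -1,0.14,0,0,0, -1,0.21,0,0,0, -1,0.28,0,0,0, -1,0.35,0,0,0, -1,0.4,0,0,0, -1,0.4,0,0,0, -1,0.4,0,0,0]' 10; python3 - <<'E'
from h import *
cam("wrist");cam("wrist");o=monitor.get_obs();print(o["position"],o["force"],o["ft_torque"],o["grip_width"])
E
```

```text
t: 38.7
position: [0.5324, 0.2633, 0.0667]
tool_rot: [-0.034, 0.707, -0.034, -0.705]
force: [-0.9, -1.7, 7.2]
grip_width: 0.0498
[0.5323749  0.26328848 0.06664538] [-1.5630686  -0.91019012  7.29216034] [-0.38842489  0.2047341  -0.00465975] 0.04987745367587728
```

It touched down at about 10 N. I ease off, open and rise.

```bash
python3 -m pendant '[-1,-0.1,0,0,0, 0.6,-0.15,0,0,0, 0.6,-0.15,0,0,0, 0.6,-0.15,0,0,0, 0.6,-0.15,0,0,0, 0.6,-1.5,0,0,0, 0.6,-6,0,0,0, 0.6,-11,0,0,0]' 10; python3 - <<'E'
from h import *
np.set_printoptions(precision=4,suppress=True)
cam("wrist");s=cam("side");w=cam("wrist");T=tcp();o=monitor.get_obs();print(T,o["force"],o["grip_width"],o["q"])
cv2.imwrite("pics/rel.png",s["image"][:,:,::-1])
for n,z in(("captop",.122),("base",.012)):print(n,proj(s,[.532,.2633,z]),proj(w,[.532,.2633,z]))
g=cv2.cvtColor(s["image"],cv2.COLOR_RGB2GRAY);H=cv2.cvtColor(s["image"],cv2.COLOR_RGB2HSV)
c=proj(s,[.532,.2633,.1]).astype(int);x0,y0=c-[60,60];m=(g[y0:y0+130,x0:x0+120]<30).astype(np.uint8)
k,l,st,ce=cv2.connectedComponentsWithStats(m);print("black",[(st[i].tolist(),(ce[i]+[x0,y0]).round(1).tolist()) for i in range(1,k) if st[i,4]>200],x0,y0)
m=((H[...,1]>170)&(H[...,0]>14)&(H[...,0]<30)&(H[...,2]>60)).astype(np.uint8)[300:470,260:360]
k,l,st,ce=cv2.connectedComponentsWithStats(m);print("brass",[(st[i].tolist(),(ce[i]+[260,300]).round(1).tolist()) for i in range(1,k) if st[i,4]>60])
E
```

```text
t: 39.8
position: [0.5306, 0.2633, 0.1763]
tool_rot: [0.034, -0.706, 0.034, 0.707]
force: [0.8, -0.3, 0.6]
grip_width: 0.0745
[[ 0.008  -0.0963 -0.9953  0.5334]
 [ 0.0023 -0.9953  0.0964  0.2642]
 [-1.     -0.003  -0.0077  0.1794]
 [ 0.      0.      0.      1.    ]] [-0.9077 -0.      1.1708] 0.0741980345988498 [0.2726 0.3424 1.451  0.     1.3399 1.9399]
captop [322.7501 347.7408] [316.2417 254.4015]
base [320.6856 410.4703] [316.4804 221.5518]
black [([63, 1, 19, 32, 231], [337.3, 319.9]), ([39, 34, 42, 45, 1572], [321.4, 356.9])] 262 301
brass [([40, 98, 41, 28, 380], [318.9, 417.0])]
```

The canister stands upright in the drawer: the cap blob is at (321,357) and the brass at (319,417), in line with the predictions. Next I move in front of the drawer face with the jaws closed.

```bash
python3 -m pendant '[-1,-1,0,0,0, -1,-1,0,4,0, -1,-1,0,8,0, -1,-0.5,0,10.1,0, -1,3,0,10.1,0, -1,6,0,10.1,0, -1,9.2,0,10.1,0, -1,9.2,0,10.1,0]' 20; python3 - <<'E'
from h import *
np.set_printoptions(precision=4,suppress=True)
cam("wrist");cam("wrist");T=tcp();o=monitor.get_obs();print(T,o["force"],o["grip_width"])
x=np.array([.9936,-.113,0]);print("u",(T[:3,3]-[.6215,.252,0])@x, "lat",(T[:3,3]-[.6215,.252,0])@np.array([.113,.9936,0]))
E
```

```text
t: 40.95
position: [0.4277, 0.2721, 0.0802]
tool_rot: [0.033, -0.704, 0.035, 0.709]
force: [-0.0, -0.1, -0.4]
grip_width: 0.0012
[[-0.0009 -0.0965 -0.9953  0.4304]
 [-0.0003 -0.9953  0.0965  0.2731]
 [-1.      0.0004  0.0009  0.0831]
 [ 0.      0.      0.      1.    ]] [0.5487 0.3666 1.0822] 0.0005843353995816198
u -0.1922416406161504 lat -0.000628226648272468
```

```bash
python3 -m pendant '[-1,0,0,-1.2,0, -1,0,0,-2.2,0, -1,0,0,-2.7,0, -1,0,0,-3.2,0, -1,0,0,-3.8,0, -1,0,0,-4.6,0, -1,0,0,-5.6,0, -1,0,0,-6.8,0]' 20; python3 - <<'E'
from h import *
cam("wrist");o=monitor.get_obs();print(o["position"],o["force"],o["ft_torque"])
E
python3 -m pendant '[-1,0,0,-1.2,0, -1,0,0,-2.4,0, -1,0,0,-3.6,0, -1,0,0,-4.8,0, -1,0,0,-6,0, -1,0,0,-7,0, -1,0,0,-8,0, -1,0,0,-8.8,0]' 20; python3 - <<'E'
from h import *
cam("wrist");T=tcp();o=monitor.get_obs();print(o["position"],o["force"],o["ft_torque"],"u",(T[:3,3]-[.6215,.252,0])@[.9936,-.113,0])
E
```

```text
t: 42.05
position: [0.4986, 0.2663, 0.0827]
tool_rot: [0.034, -0.706, 0.034, 0.706]
force: [-2.1, -0.8, 0.8]
grip_width: 0.0006
[0.50088686 0.26629255 0.08285581] [ 1.92278941 -0.46234124  0.10019226] [ 0.01551073 -0.0190437  -0.01612238]
t: 43.1
position: [0.5864, 0.258, 0.0828]
tool_rot: [-0.034, 0.706, -0.034, -0.706]
force: [-2.0, -1.4, -0.4]
grip_width: 0.0008
[0.58761874 0.25796383 0.08295543] [0.84330088 0.08251542 0.43945905] [-0.0024283  -0.01338601 -0.02560419] u -0.03433833002660869
```

```bash
python3 -m pendant '[-1,0,0,-0.3,0, -1,0,0,-0.6,0, -1,0,0,-0.8,0, -1,0,0,-1,0, -1,0,0,-1.15,0, -1,0,0,-1.3,0, -1,0,0,-1.4,0, -1,0,0,-1.4,0]' 20; python3 - <<'E'
from h import *
cam("wrist");T=tcp();o=monitor.get_obs();print(o["position"],o["force"],o["ft_torque"],"u",(T[:3,3]-[.6215,.252,0])@[.9936,-.113,0])
E
```

```text
t: 44.15
position: [0.5975, 0.257, 0.083]
tool_rot: [0.034, -0.705, 0.034, 0.708]
force: [-7.9, -0.1, 5.0]
grip_width: 0.0006
[0.59754548 0.25700647 0.08296048] [-8.53328027 -1.00454883  6.39648608] [ 0.00952755  1.2395513  -0.13318645] u -0.024366941152353196
```

```bash
cat > dr.py <<'E'
from h import *
np.set_printoptions(precision=1,suppress=True)
s=cam("side");H=cv2.cvtColor(s["image"],cv2.COLOR_RGB2HSV);cv2.imwrite("pics/drz.png",s["image"][:,:,::-1])
P=lambda u,l,z:np.array([.6195,.2548,0])+u*np.array([.9936,-.113,0])+l*np.array([.113,.9936,0])+[0,0,z]
for z in(.03,.07,.11):
    a,b=proj(s,P(0,.085,z)),proj(s,P(-.012,.085,z));v=int(round(b[1]))
    row=H[v,200:330];g=np.where((row[:,0]>38)&(row[:,0]<75)&(row[:,1]>35))[0]+200
    print(z,"pred back/front",a,b,"green cols",(g.min(),g.max(),len(g)) if len(g) else None)
E
python3 dr.py
```

```text
0.03 pred back/front [237.6 449.1] [247.7 450.3] green cols (np.int64(239), np.int64(252), 14)
0.07 pred back/front [235.3 426.6] [245.7 427.9] green cols (np.int64(237), np.int64(257), 21)
0.11 pred back/front [232.8 402.3] [243.7 403.6] green cols (np.int64(235), np.int64(256), 22)
```

The panel's near edge is within about 2 mm of the shut position, and the push force rose to 8.5 N, so it's at the stop. One small extra push, then I retreat and re-measure.

```bash
python3 -m pendant '[-1,0,0,-0.1,0, -1,0,0,-0.2,0, -1,0,0,-0.2,0, -1,0,0,-0.2,0, -1,0,0,-0.2,0, -1,0,0,-0.2,0, -1,0,0,-0.2,0, -1,0,0,-0.2,0]' 20; python3 -c "
from h import *
cam('wrist');T=tcp();o=monitor.get_obs();print(o['position'],o['force'],'u',(T[:3,3]-[.6215,.252,0])@[.9936,-.113,0])"
python3 -m pendant '[-1,0,0,1,0, -1,0,0,4,0, -1,0,0,8,0, -1,-2,0,12,0, -1,-6,0,12,0, -1,-6,0,12,0, -1,-6,0,12,0, -1,-6,0,12,0]' 20; python3 dr.py; python3 - <<'E'
from h import *
np.set_printoptions(precision=4,suppress=True)
o=monitor.get_obs();print(o["t"],o["position"],o["force"])
# bystanders / chest top edge vs panel in scene image
S=cam("scene");D=cam("side");h0=cv2.imread("pics/scene0.png");h1=S["image"][:,:,::-1];d0=cv2.imread("pics/side0.png");d1=D["image"][:,:,::-1]
cv2.imwrite("pics/final_scene.png",h1);cv2.imwrite("pics/final_side.png",d1)
for n,a,b,r in(("spanner",h0,h1,(285,180,320,232)),("socket",h0,h1,(300,292,336,325)),("tin",h0,h1,(315,315,392,383)),("red",h0,h1,(325,210,356,264)),("tin_s",d0,d1,(158,252,215,278)),("socket_s",d0,d1,(232,262,272,298))):
    x0,y0,x1,y1=r;e=cv2.absdiff(a[y0:y1,x0:x1],b[y0:y1,x0:x1]).max(2);print(n,"changed frac",round(float((e>30).mean()),3))
P=lambda u,l,z:np.array([.6195,.2548,0])+u*np.array([.9936,-.113,0])+l*np.array([.113,.9936,0])+[0,0,z]
H=cv2.cvtColor(S["image"],cv2.COLOR_RGB2HSV)
for l in(-.06,0,.06):
    a,b=proj(S,P(0,l,.14)),proj(S,P(-.012,l,.14));t=np.linspace(-3,4,57);c=[H[tuple(np.round((a+(b-a)*k)[::-1]).astype(int))] for k in t]
    g=[k for k,x in zip(t,c) if 38<x[0]<75 and x[1]>35];print("scene l",l,"green from u(mm)",[round(-12*k,1) for k in (min(g),max(g))] if g else None)
E
```

```text
t: 45.25
position: [0.5974, 0.257, 0.083]
tool_rot: [0.034, -0.704, 0.034, 0.709]
force: [-14.5, 1.1, 9.6]
grip_width: 0.0005
[0.59743055 0.2569823  0.08297294] [-12.99688991  -0.76758786   9.19399558] u -0.02447840942391209
t: 46.3
position: [0.4818, 0.2678, 0.1416]
tool_rot: [0.034, -0.706, 0.035, 0.707]
force: [-0.3, -0.4, -0.7]
grip_width: 0.0005
0.03 pred back/front [237.6 449.1] [247.7 450.3] green cols (np.int64(240), np.int64(252), 13)
0.07 pred back/front [235.3 426.6] [245.7 427.9] green cols (np.int64(237), np.int64(257), 21)
0.11 pred back/front [232.8 402.3] [243.7 403.6] green cols (np.int64(235), np.int64(256), 22)
46.35 [0.4818 0.2678 0.1415] [ 0.0182 -0.1381 -0.3085]
spanner changed frac 0.0
socket changed frac 0.0
tin changed frac 0.0
red changed frac 0.0
tin_s changed frac 0.0
socket_s changed frac 0.055
scene l -0.06 green from u(mm) [np.float64(-1.5), np.float64(-10.5)]
scene l 0 green from u(mm) [np.float64(-1.5), np.float64(-10.5)]
scene l 0.06 green from u(mm) [np.float64(-1.5), np.float64(-10.5)]
```

```bash
python3 -c "
from plant import order
print(order.finish_job())"
```

```text
the job is handed in; nothing more can be done
None
```

I pressed the canister on the tester's pad, stood it in the drawer, shut the drawer and handed the job in at about 46 s of the 67 s allowed. No verdict is reported.

**Press:** The tool could not be tilted, so I pivoted the canister in the jaws against the tester's back edge. The tilt came out at about 34 ± 2° by image measurement, against the deck's 35°. I estimate the base was within about 3 mm of the pad's centre.
- The force rose along the spring to 12 N, then to 16.5 N once the pad bottomed. It stayed at 12 N or more for over a second, and no reading went above 16.5 N.

**Placing:** I squared the canister upright against the chest's side wall and set it on the drawer floor, touching down at about 10 N. After release, the cap and base were where an upright canister should appear in the side camera.

**Drawer:** I pushed until it stopped moving at 13 N. The scene camera then showed the panel about 1.5–10.5 mm in front of the carcass, which fits shut. I could not see the canister after the drawer closed.

**Last checks:** The images of the tin, spanner and red canister are unchanged. The socket cap is unchanged in the scene camera. A 5% change beside it in the side camera is most likely background or shadow.

**What went wrong or disagreed:**
- **Finger reach:** The fingertips were about 33 mm shorter than stated, so the first two grasps closed above the cap.
- **First tilt attempt:** Tilting the canister on the shelf only slid it.
- **First press:** The canister sagged to roughly 25° under a light grip. It touched the pad at about 9 N, short of fully down, before I backed off and tilted it again.

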